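# Load the large-vial rack into the autosampler carousel

### The arm

A 7-joint arm with a two-finger parallel gripper is mounted at the origin on the work surface. World frame = base frame: x ahead of the robot, y to its left, z up, the work surface at z = 0. Lengths are in m, angles in rad, forces in N, time in s.
With the tool pointing down it reaches from about 0.4 to 0.85 m from the base axis. Payload 4.5 kg.
Tool frame: the origin (TCP) lies on the mounting face of the last link; the fingertips stand 166 mm ahead of it and the grasp point (between the pads) lies 147 mm ahead of it; y points along the fingers, z is the direction in which the jaws open and shut, and the axes are right-handed (so a half turn about y gives the same grasp; the last joint's range is limited). The gripper opens to 88 mm and grips with 3 to 60 N. Pads are 18 mm wide; open, the fingers measure 123 mm over their backs; the gripper's body (75 mm by 187 mm) begins 45 mm behind the grasp point.
Start: joints at [-1.22, 0.689, -0.195, 1.565, 0.157, 0.902, -0.215], TCP at [0.195, 0.594, 0.405] pointing down, gripper open.
Joint ranges: [-3.01, 3.01], [-0.46, 2.08], [-1.47, 1.51], [0.13, 2.56], [-1, 4.14], [0.04, 2.09], [-2.66, 2.66]. Speed limits (rad/s): [2.57, 2.57, 3.14, 3.14, 3.14, 3.14, 3.14].

### API

Orientations are given as a unit quaternion [x, y, z, w].
In Python, from plant import r gives the robot as it stands.
- The arm moves only by the tool arm_command, never from a script. Its argument "deltas" is a list of rows, each an object of numbers: "dx", "dy", "dz": the shift along the tool's x, y, z each as a share of 1000 mm, from -1 to 1; "wx", "wy", "wz": the turn, a rotation vector about the tool's x, y, z each as a share of 45 degrees, from -1 to 1. In form: [{"dx": .., "dy": .., "dz": .., "wx": .., "wy": .., "wz": ..}, ...]. A call has exactly 5 rows; each row is the pose to reach, as a shift and turn from the pose commanded when the call began, along the tool's axes at that moment; what a row does not reach only later rows make up. A row lasts 1/10 s, in which the tool goes at most 50 mm and 8.59 degrees, less where a joint would pass 70% of its speed; a pose out of reach is approached as far as the arm can. A call with a number of a shift or a turn outside -1 to 1 is refused whole. A call with a gripper value outside its range is refused whole. "claw" is the opening, from -1 (shut) to 1 (fully open), set as the call begins (left out, the last holds). The fingers move at their own pace and stop on an object; "grip_force" is the grip in N (left out, the last holds). Time passes only in rows, so rows that repeat a pose let the fingers close, or fill a call up. It gives the time, the measured TCP pose, the force and the opening at its end, in the units of the state.
- r.get_state(): the state, without advancing time (a new reading comes with each control period).
- r.snapshot(name): name is "side" or "top" or "wrist"; returns the picture (480x640x3 uint8, red, green, blue); there is no depth.
- r.get_calibration(name): a dict with "vertical_fov" (degrees; the focal length in pixels is half the picture's height over the tangent of half this angle, whatever the lens; pixels are square), "cx", "cy" (the principal point, pixels), "R" (3x3) and "t" (3): a world point X has camera coordinates R X + t. Camera axes: x right, y down, z forward; pixel columns grow to the right and rows downward; lengths in m; the calibration is good to about 2 mm. A picture is of the moment at which its call begins: read the wrist's pose just before it. get_calibration takes no time and is no camera call; for the wrist camera it gives the pose at the moment of the call.
- r.finish_job(): hands the job in, once; it reports no verdict.
The state is a dict: "clock": time; "q": joint angles; "qd": joint speeds; "joint_torque": joint torques, N m; "tool_pos": TCP position; "eef_rot": TCP orientation; "contact_force": force on the tool from outside, world axes, zero at the start; "moment": the same for the moment, N m; "opening": opening from 0.0 (shut) to 1.0 (fully open).
Only numpy, scipy, OpenCV 4.12 (cv2) and the standard library are available. Lean on these libraries where they do the work, as an engineer would, in place of code of your own. Each camera call takes 0.05 s, during which the arm holds its last target.

### The job

Turn the autosampler's carousel by its centre handle until the empty wide bay squarely faces the loading point at the front cut-out of the hood. Then lower the rack of six large vials into that bay, without dropping or tipping it, and press it down until it sits fully home and the bay's spring catches at both ends have clicked over its foot. Let go, and leave the rack of small vials and the bottles, jar, beaker and boxes on the bench where they stand.

Things in the scene. Friction and masses are not known exactly. Their poses are not given: they have to be found in the camera images.
- autosampler: Fixed benchtop autosampler, placed differently and turned up to 0.15 rad in each run. Origin on the bench under the carousel's axis; x to its rear, away from the robot; z up. White base 360 x 356 mm, lip 69 mm high, front edge at x = -180 mm; rear housing (x 179 to 247 mm) 185 mm high; on it, at the left, a needle arm up to 300 mm high that stays 120 mm or more off the axis.
- hood: Clear plastic hood fixed over the carousel; origin and axes as the autosampler's. Flat top 182 mm above the bench, underside 178 mm, side walls at y = +-172 mm, front edge at x = -112 mm. It has a cut-out open to the front, from x = 24 mm (just behind the centre handle's stem) forward, between y = -88 and +88 mm. Only through this cut-out can a rack be loaded.
- loading_point (a point): Fixed point of the autosampler, 104 mm in front of the carousel's axis (along the autosampler's -x) and 72 mm above the bench, at the level of the bay floors; a small steel index mark stands on the front lip in line with it. Axes as the autosampler's.
- carousel (a joint): Angle (rad) of the carousel about its upright axis, counter-clockwise positive from above. At 0 (or a full turn, 6.283) the wide bay faces the loading point exactly. Starts between 0.9 and 5.38, turns freely with no end stop, stays where left (friction 0.1 N m). Aluminium disc, 320 mm across, five bays 72 degrees apart, with low walls and steel catches at both ends of each.
- hub_handle (a point): Centre handle of the carousel, turns with it: an upright black bar on a 22 mm stem, 64 mm long, 14 mm thick, 28 mm tall; the point is its middle, on the carousel's axis, 212 mm above the bench (bar from 198 to 226 mm). Its x axis runs along the bar; the -x end, with a steel stud on top, points to the wide bay.
- wide_bay (a point): Middle of the floor of the empty wide bay, turns with the carousel, 104 mm from its axis, 72 mm above the bench. x is the bay's length and points to the carousel's axis (outside is at -x). Pocket 95 x 77 mm, walls 18 to 26 mm high. Next bays, counter-clockwise from above: narrow with rack, narrow empty (too small), two narrow with racks; these racks are fixed, tops 171 mm above the bench.
- outer_catch (a joint): Spring catch at the outer end of the wide bay: travel away from the bay (m), 0 at rest, at most 0.007. Its sloped steel nose reaches over the foot of a rack. A rack lowered into the bay first rests on both catches' noses, 15 to 25 mm above the floor; a level downward push of about 6 to 15 N makes the noses slide aside, and they snap back to 0 over the 12 mm high foot once the rack is on the floor.
- inner_catch (a joint): The same spring catch at the inner end of the wide bay, near the carousel's axis.
- outer_catch_nose (a point): Tip of the outer catch's nose, 42 mm from the middle of the bay, 15 mm above its floor; moves with the catch.
- inner_catch_nose (a point): Tip of the inner catch's nose, 42 mm from the middle of the bay, 15 mm above its floor; moves with the catch.
- big_rack: Rack to load: blue, six large clear vials with metal caps (tops 62 mm up). Origin mid-underside, x along its length, z up. Foot 92 x 72 mm, 12 mm thick, 6 mm longer at each end than the block above. Handle bar along x over the middle: 80 mm long, 12 mm thick, 76 to 98 mm up. Ends alike: fits either way round. 0.32 to 0.48 kg. Stands left or right of the autosampler, yaw up to 0.35 rad.
- small_rack: Bystander, on the other side: narrower blue rack, 92 x 50 mm, 98 mm high, with two rows of six small amber vials and the same kind of handle. Origin at the middle of its underside.
- bottle_a: Bystander: clear glass bottle with blue cap, 60 mm across, 190 mm high, close behind the large-vial rack (about 120 mm from middle to middle). Origin at the middle of its underside.
- bottle_b: Bystander: amber glass bottle with blue cap, 60 mm across, 170 mm high, close behind the small-vial rack. Origin at the middle of its underside.
- beaker: Bystander: glass beaker, 60 mm across, 75 mm high, close in front of the large-vial rack. Origin at the middle of its underside.
- cap_jar: Bystander: white plastic jar, 56 mm across, 70 mm high, close in front of the small-vial rack. Origin at the middle of its underside.
- tip_box: Bystander: white box of yellow pipette tips, 125 x 85 mm, 57 mm high, at the left. Origin at the middle of its underside.
- vial_carton: Bystander: flat carton with white lid, 123 x 123 mm, 50 mm high, at the right. Origin at the middle of its underside.

How it is judged:
On the way, in this order (a step that is already met when the one before it is completed fails the run):
1. the wide bay faces the loading point (its middle within 8 mm of it, at rest) while the large-vial rack still stands on the bench (horizontal distance between wide_bay and loading_point below 0.008 m and height (world z) of big_rack below 0.02 m and velocity of joint carousel between -0.05 and 0.05 rad/s), for 0.2 s.
2. the large-vial rack is lowered into the wide bay in the gripper: its middle within 8 mm of the bay's, its underside 4 to 35 mm above the bay's floor (horizontal distance between big_rack and wide_bay below 0.008 m and z of big_rack in the frame of wide_bay between 0.004 and 0.035 m and contact force between the fingers and big_rack above 0.5 N), for 0.05 s.
At the end, for the whole second after the job is handed in: The large-vial rack is at rest and upright (0.05 rad) in the wide bay, its middle within 5 mm of the bay's, its underside within 2.5 mm of the floor; both catches are back within 1.5 mm of rest; the bay is within 10 mm of the loading point (horizontal distance between wide_bay and loading_point below 0.01 m and horizontal distance between big_rack and wide_bay below 0.005 m and z of big_rack in the frame of wide_bay between -0.003 and 0.0025 m and angle between big_rack's own z axis and vertical below 0.05 rad and value of joint each of outer_catch, inner_catch below 0.0015 m and linear speed of big_rack below 0.02 m/s); the robot touches nothing.
It fails at once if the large-vial rack is tipped by more than 0.5 rad (angle between big_rack's own z axis and vertical above 0.5 rad).
It fails at once if the rack of small vials or one of the bottles, jar, beaker and boxes is shifted by more than 25 mm (distance of any of small_rack, bottle_a, bottle_b, beaker, cap_jar, tip_box, vial_carton from where it was at the start of the episode above 0.025 m).
It also fails if it takes over 67 s, if anything falls off the work surface, if the arm or the gripper's body presses on something with over 40 N, if the wrist force passes 120 N, or if a joint passes its speed limit or range.

## Working session

There is one attempt and no reset: what is moved stays moved. The work goes in short steps, Python scripts to look and compute and a tool call to move; the robot and the scene stay as the last step left them, time stands still between calls to the robot, and variables do not carry over. Pictures are saved under pics/ and viewed, and the job is handed in when it is done.

Besides the shell and the picture viewer there is one more tool, called as name([rows], argument=value, ...), one row to a line, values as JSON. arm_command: Moves the arm, as the interface text tells. Shift numbers are shares of 1000 mm and turn numbers shares of 45 degrees, none past 1 either way. Its arguments: {"type":"object","properties":{"deltas":{"type":"array","items":{"type":"object","properties":{"dx":{"type":"number","minimum":-1,"maximum":1},"dy":{"type":"number","minimum":-1,"maximum":1},"dz":{"type":"number","minimum":-1,"maximum":1},"wx":{"type":"number","minimum":-1,"maximum":1},"wy":{"type":"number","minimum":-1,"maximum":1},"wz":{"type":"number","minimum":-1,"maximum":1}}}},"claw":{"type":"number"},"grip_force":{"type":"number"}},"required":["deltas"]}

```bash
ls; mkdir -p pics; python3 - <<'E'
from plant import r
import cv2
s=r.get_state();print(s)
for n in("side","top"):
    c=r.get_calibration(n);print(n,c)
    cv2.imwrite(f"pics/{n}0.png",r.snapshot(n)[:,:,::-1])
print(r.get_calibration("wrist"))
E
```

```text
pics
{'clock': 0.0, 'q': array([-1.22020617,  0.68997915, -0.19449311,  1.56633718,  0.15730609,
        0.90249091, -0.21508496]), 'qd': array([-0.00013073,  0.00017266, -0.00019744, -0.00067314, -0.00028308,
       -0.00184971, -0.00182526]), 'joint_torque': array([ 5.89352458e-04, -5.27554107e+01, -1.26690332e+00, -1.53428221e+01,
       -5.27124968e-02,  6.71557340e-03,  1.75108448e-04]), 'tool_pos': array([0.19463295, 0.59357904, 0.40391406]), 'eef_rot': array([ 0.69890247, -0.11155347,  0.11145517, -0.69761659]), 'contact_force': array([-0.12872284,  0.39438166, -0.27861032]), 'moment': array([-0.02652741,  0.00198607, -0.01544184]), 'opening': 0.9959850059230991}
side {'vertical_fov': 51.01661144951446, 'cx': 320.8403731580328, 'cy': 235.57148646181102, 'R': array([[ 8.17475475e-01,  5.75962994e-01,  6.90957111e-04],
       [ 3.88109718e-01, -5.49964483e-01, -7.39533579e-01],
       [-4.25563972e-01,  6.04818731e-01, -6.73119312e-01]]), 't': array([-0.37478505, -0.07299591,  1.88496612])}
top {'vertical_fov': 44.32681146650559, 'cx': 307.6916436011299, 'cy': 239.97614065874595, 'R': array([[-0.0118523 , -0.99990783, -0.0066216 ],
       [-0.98196672,  0.01288868, -0.18861402],
       [ 0.18868198,  0.00426668, -0.98202897]]), 't': array([0.00820414, 0.4949762 , 1.73127772])}
{'vertical_fov': 59.59782208488909, 'cx': 321.1426866442153, 'cy': 244.66946805414162, 'R': array([[ 0.31285031,  0.94980146, -0.00136595],
       [ 0.89958326, -0.29584714,  0.32128559],
       [ 0.30475341, -0.10174308, -0.94698137]]), 't': array([-0.62433985, -0.04368932,  0.39272235])}
```

View pics/side0.png

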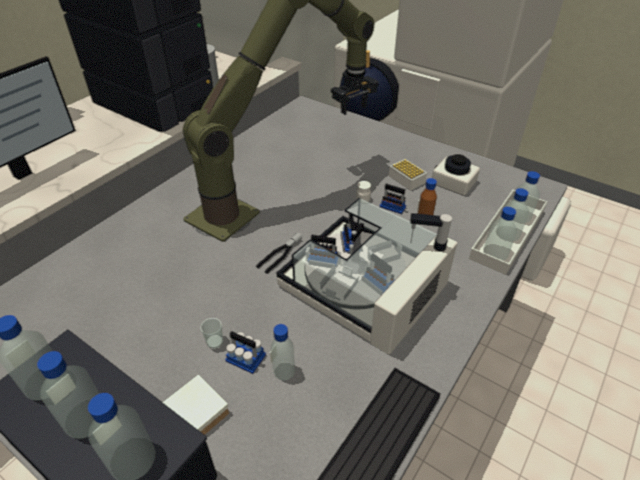

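View pics/top0.png

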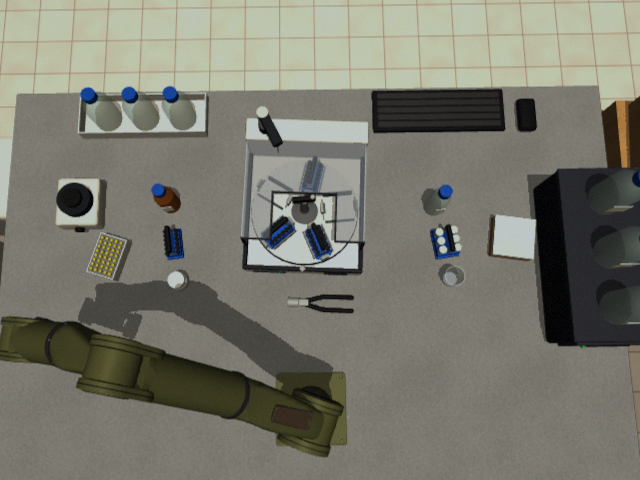

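The top view shows the autosampler's hub at about (304,208), the large-vial rack at (446,242) on the right, and the small rack at (174,242) on the left. I'll zoom in on these.

```bash
python3 - <<'E'
import cv2
t=cv2.imread("pics/top0.png");s=cv2.imread("pics/side0.png")
cv2.imwrite("pics/t_as.png",cv2.resize(t[100:280,230:380],None,fx=3.3,fy=3.3,interpolation=cv2.INTER_CUBIC))
cv2.imwrite("pics/t_rk.png",cv2.resize(t[170:300,400:500],None,fx=4.5,fy=4.5,interpolation=cv2.INTER_CUBIC))
cv2.imwrite("pics/s_as.png",cv2.resize(s[170:370,190:470],None,fx=2.8,fy=2.8,interpolation=cv2.INTER_CUBIC))
E
```

```text
(no output)
```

View pics/t_as.png

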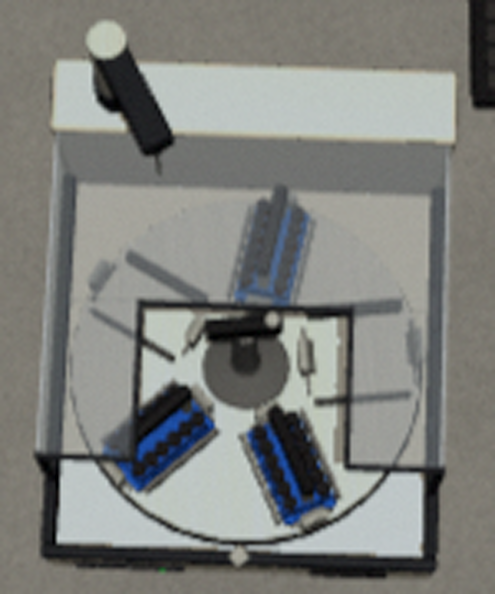

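View pics/t_rk.png

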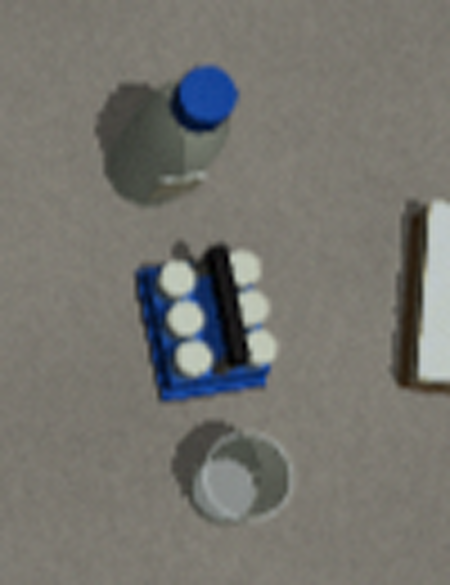

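View pics/s_as.png

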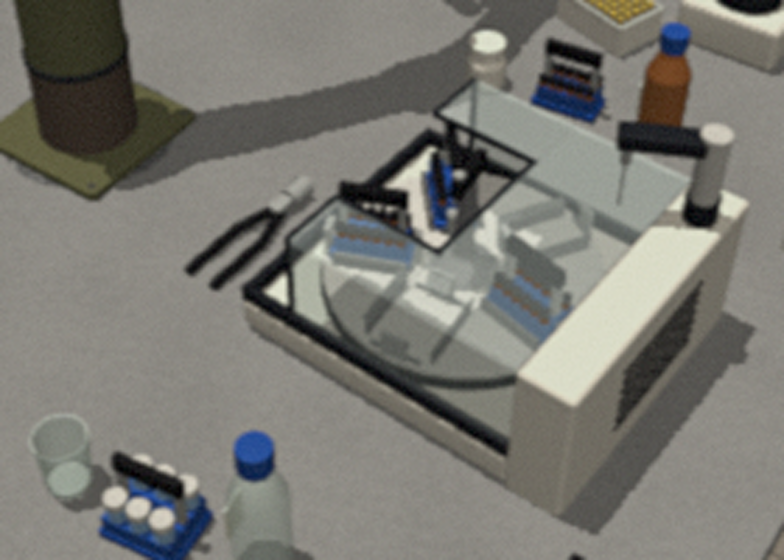

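```bash
cat > h.py <<'E'
import numpy as np,cv2
from scipy.optimize import least_squares
from scipy.spatial.transform import Rotation as Ro
def cam(c):
    f=240/np.tan(np.radians(c["vertical_fov"])/2); return f,c["cx"],c["cy"],np.array(c["R"]),np.array(c["t"])
def proj(c,X):
    f,cx,cy,R,t=cam(c); p=np.atleast_2d(X)@R.T+t
    return np.c_[f*p[:,0]/p[:,2]+cx,f*p[:,1]/p[:,2]+cy]
def ray(c,uv):
    f,cx,cy,R,t=cam(c); d=np.array([(uv[0]-cx)/f,(uv[1]-cy)/f,1.]); return -R.T@t,R.T@d
def onz(c,uv,z):
    o,d=ray(c,uv); return o+d*(z-o[2])/d[2]
def tri(obs):
    A=[];b=[]
    for c,uv in obs:
        o,d=ray(c,uv);d=d/np.linalg.norm(d);P=np.eye(3)-np.outer(d,d);A.append(P);b.append(P@o)
    A=np.vstack(A);b=np.hstack(b);x=np.linalg.lstsq(A,b,rcond=None)[0];return x,np.abs(A@x-b).max()
def T(p,X):
    c,s=np.cos(p[2]),np.sin(p[2]);X=np.atleast_2d(X)
    return np.c_[p[0]+c*X[:,0]-s*X[:,1],p[1]+s*X[:,0]+c*X[:,1],X[:,2]]
E
python3 - <<'E'
from h import *
from plant import r
ct=r.get_calibration("top");cs=r.get_calibration("side")
zt=lambda x,y:(230+x/3.3-.35,100+y/3.3-.35)
obs=[((24,88,182),zt(140,305)),((24,-88,182),zt(350,308)),((-112,172,182),zt(40,457)),((-112,-172,182),zt(442,468)),((-112,88,182),zt(135,456)),((-112,-88,182),zt(348,466)),((247,178,185),zt(57,62)),((247,-178,185),zt(456,72))]
zs=lambda x,y:(190+x/2.8-.3,170+y/2.8-.3)
obs2=[((24,88,182),zs(534,162)),((24,-88,182),zs(437,250)),((-112,88,182),zs(435,112)),((-112,-88,182),zs(342,186)),((-112,172,182),zs(474,82))]
M1=np.array([o[0] for o in obs])/1000;U1=np.array([o[1] for o in obs])
M2=np.array([o[0] for o in obs2])/1000;U2=np.array([o[1] for o in obs2])
f=lambda p:np.r_[(proj(ct,T(p,M1))-U1).ravel(),(proj(cs,T(p,M2))-U2).ravel()]
s=least_squares(f,[.6,0,0],loss='soft_l1');print(s.x);print(f(s.x).reshape(-1,2).round(1))
zr=lambda x,y:(400+x/4.5-.4,170+y/4.5-.4)
print("stud",onz(ct,zt(272,320),.228),"barL",onz(ct,zt(205,326),.226))
print("mark",onz(ct,zt(239,555),.075))
a,b=onz(ct,zr(218,250),.098),onz(ct,zr(237,362),.098);print("rack handle",a,b,(a+b)/2,np.arctan2(*(a-b)[[1,0]]))
a,b=zs(117,462),zs(182,488)
a,b=onz(cs,a,.098),onz(cs,b,.098);print("side handle",a,b,(a+b)/2)
# foot corners
for q in [(137,270),(163,398),(268,380)]: print("foot",onz(ct,zr(*q),.012))
E
```

```text
[ 0.58224907  0.01174764 -0.05022547]
[[ 0.8 -0.7]
 [-0.7  0.6]
 [-1.4 -0.8]
 [ 0.2  0.4]
 [-0.1  0.6]
 [-1.6 -0.1]
 [-1.3 -2.7]
 [ 0.6 -1.7]
 [-1.2  0.1]
 [ 0.1  0.2]
 [-1.3  0.7]
 [-2.4  3.4]
 [-0.3 -1.2]]
stud [ 0.58128928 -0.0122244   0.228     ] barL [0.57743036 0.04360137 0.226     ]
mark [0.40640933 0.01942864 0.075     ]
rack handle [ 0.52421663 -0.41133606  0.098     ] [ 0.44983774 -0.41941649  0.098     ] [ 0.48702719 -0.41537627  0.098     ] 0.1082143637350363
side handle [ 0.4626698  -0.42678709  0.098     ] [ 0.53393216 -0.41353828  0.098     ] [ 0.49830098 -0.42016269  0.098     ]
foot [ 0.52943165 -0.3756791   0.012     ]
foot [ 0.44041481 -0.38878657  0.012     ]
foot [ 0.45187671 -0.46072888  0.012     ]
```

```bash
cat >> h.py <<'E'
def rel(s,p,yaw=None,R=None,wrapmod=np.pi):
    """deltas from current measured pose to world pos p (TCP), tool down with jaw-axis yaw"""
    R0=Ro.from_quat(s["eef_rot"]).as_matrix()
    if yaw is not None:
        # tool x down, tool z horizontal at yaw
        zz=np.array([np.cos(yaw),np.sin(yaw),0]);xx=np.array([0,0,-1.]);yy=np.cross(zz,xx);R=np.c_[xx,yy,zz]
    if R is None:R=R0
    d=R0.T@(np.array(p)-s["tool_pos"]);w=Ro.from_matrix(R0.T@R).as_rotvec()/np.radians(45)
    return d.round(4),w.round(4)
E
python3 - <<'E'
from h import *
from plant import r
s=r.get_state();R=Ro.from_quat(s["eef_rot"]).as_matrix();print(R.round(3))
c=r.get_calibration("wrist");f,cx,cy,Rc,t=cam(c);C=-Rc.T@t;print("cam",C,"in tool",R.T@(C-s["tool_pos"]));print("cam axes in tool",(R.T@Rc.T).round(3))
E
```

```text
[[ 0.95  -0.     0.311]
 [-0.311 -0.002  0.95 ]
 [ 0.    -1.    -0.002]]
cam [0.11494363 0.62003032 0.38508468] in tool [-0.08397086  0.01891006  0.00030632]
cam axes in tool [[ 0.001  0.947  0.321]
 [-0.    -0.321  0.947]
 [ 1.    -0.001 -0.   ]]
```

```bash
sed -i 's/zz=np.array.*/zz=np.array([np.cos(yaw),np.sin(yaw),0]);yy=np.array([0,0,-1.]);xx=np.cross(yy,zz);R=np.c_[xx,yy,zz]/; s/# tool x down.*/# tool y down/' h.py
python3 - <<'E'
from h import *
from plant import r
s=r.get_state();print(rel(s,[.58,.01,.52],.07))
E
```

```text
(array([ 0.548 , -0.1152, -0.4347]), array([1.7000e-03, 1.5076e+00, 1.4000e-03]))
```

arm_command([
  {"dx": 0.039,"dy": -0.023,"dz": -0.031,"wy": 0.19},
  {"dx": 0.078,"dy": -0.046,"dz": -0.062,"wy": 0.38},
  {"dx": 0.117,"dy": -0.069,"dz": -0.093,"wy": 0.57},
  {"dx": 0.156,"dy": -0.092,"dz": -0.124,"wy": 0.76},
  {"dx": 0.195,"dy": -0.115,"dz": -0.155,"wy": 0.95},
], claw=1)

```text
invalid input at $.deltas[0]: expected keys dx, dy, dz, wx, wy, wz
```

```bash
python3 - <<'E'
from h import *
from plant import r
s=r.get_state();print(s["clock"],s["q"].round(2),s["tool_pos"]);print(rel(s,[.58,.01,.52],.07))
E
```

```text
0.1 [-1.22  0.69 -0.19  1.57  0.16  0.9  -0.22] [0.19464883 0.59361376 0.4040065 ]
(array([ 0.548 , -0.1152, -0.4347]), array([1.7000e-03, 1.5076e+00, 1.4000e-03]))
```

arm_command([
  {"dx": 0.037,"dy": -0.022,"dz": -0.029,"wx": 0,"wy": 0.18,"wz": 0},
  {"dx": 0.074,"dy": -0.044,"dz": -0.058,"wx": 0,"wy": 0.36,"wz": 0},
  {"dx": 0.111,"dy": -0.066,"dz": -0.087,"wx": 0,"wy": 0.54,"wz": 0},
  {"dx": 0.148,"dy": -0.088,"dz": -0.116,"wx": 0,"wy": 0.72,"wz": 0},
  {"dx": 0.185,"dy": -0.11,"dz": -0.145,"wx": 0,"wy": 0.9,"wz": 0},
], claw=1)

```text
clock: 0.6
tool_pos: [0.3212, 0.4038, 0.5113]
eef_rot: [0.616, -0.348, 0.348, -0.615]
contact_force: [0.1, -0.0, 1.0]
opening: 1.001
```

```bash
python3 - <<'E'
from h import *
from plant import r
s=r.get_state();print(s["clock"],s["q"].round(2),s["tool_pos"]);print(rel(s,[.58,.01,.52],.07))
E
```

```text
0.6 [-0.98  0.41 -0.01  1.74  0.    0.98 -0.45] [0.32120246 0.40381297 0.51125723]
(array([ 0.4709, -0.0087,  0.0188]), array([7.000e-04, 6.002e-01, 3.000e-04]))
```

arm_command([
  {"dx": 0.047,"dy": -0.002,"dz": 0.004,"wx": 0,"wy": 0.12,"wz": 0},
  {"dx": 0.094,"dy": -0.004,"dz": 0.008,"wx": 0,"wy": 0.24,"wz": 0},
  {"dx": 0.141,"dy": -0.006,"dz": 0.011,"wx": 0,"wy": 0.36,"wz": 0},
  {"dx": 0.188,"dy": -0.008,"dz": 0.015,"wx": 0,"wy": 0.48,"wz": 0},
  {"dx": 0.235,"dy": -0.009,"dz": 0.019,"wx": 0,"wy": 0.6,"wz": 0},
])

```text
clock: 1.1
tool_pos: [0.4596, 0.2131, 0.5197]
eef_rot: [0.518, -0.482, 0.481, -0.518]
contact_force: [0.1, 1.4, -0.2]
opening: 1.001
```

```bash
python3 - <<'E'
from h import *
from plant import r
s=r.get_state();print(s["clock"],s["q"].round(2),s["tool_pos"]);print(rel(s,[.58,.01,.52],.07))
c=r.get_calibration("wrist");cv2.imwrite("pics/w1.png",r.snapshot("wrist")[:,:,::-1])
import pickle;pickle.dump((c,s),open("w1.pkl","wb"))
E
```

```text
1.1 [-0.63  0.4   0.15  1.76 -0.07  0.99 -0.38] [0.45963831 0.21314302 0.51972806]
(array([ 0.2113, -0.0003,  0.1054]), array([ 0.0003,  0.003 , -0.0002]))
```

View pics/w1.png

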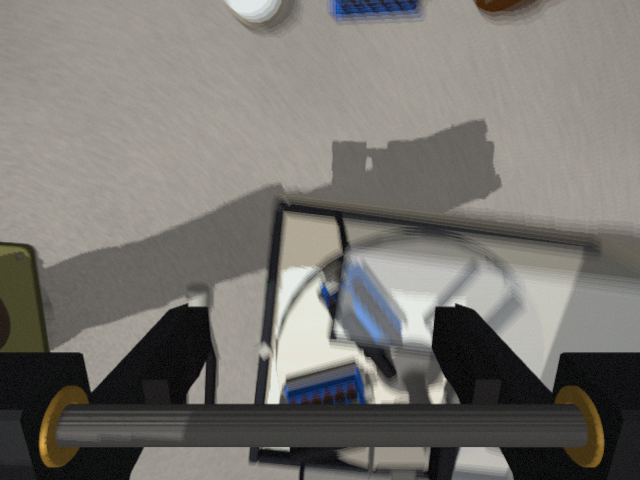

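arm_command([
  {"dx": 0.045,"dy": 0,"dz": 0.022,"wx": 0,"wy": 0,"wz": 0},
  {"dx": 0.09,"dy": 0,"dz": 0.044,"wx": 0,"wy": 0,"wz": 0},
  {"dx": 0.135,"dy": 0,"dz": 0.066,"wx": 0,"wy": 0,"wz": 0},
  {"dx": 0.18,"dy": 0,"dz": 0.088,"wx": 0,"wy": 0,"wz": 0},
  {"dx": 0.215,"dy": 0,"dz": 0.105,"wx": 0,"wy": 0,"wz": 0},
])

```text
clock: 1.65
tool_pos: [0.5808, 0.0055, 0.5193]
eef_rot: [0.519, -0.481, 0.481, -0.518]
contact_force: [0.7, 0.1, -0.0]
opening: 1.001
```

arm_command([
  {"dx": 0,"dy": 0,"dz": 0,"wx": 0,"wy": 0,"wz": 0},
  {"dx": 0,"dy": 0,"dz": 0,"wx": 0,"wy": 0,"wz": 0},
  {"dx": 0,"dy": 0,"dz": 0,"wx": 0,"wy": 0,"wz": 0},
  {"dx": 0,"dy": 0,"dz": 0,"wx": 0,"wy": 0,"wz": 0},
  {"dx": 0,"dy": 0,"dz": 0,"wx": 0,"wy": 0,"wz": 0},
])

```text
clock: 2.15
tool_pos: [0.5797, 0.0098, 0.5197]
eef_rot: [-0.519, 0.48, -0.48, 0.519]
contact_force: [0.4, 0.1, 0.7]
opening: 1.004
```

```bash
python3 - <<'E'
from h import *
from plant import r
s=r.get_state();print(s["clock"],s["q"].round(2),s["tool_pos"]);print(rel(s,[.58,.01,.52],.07))
c=r.get_calibration("wrist");cv2.imwrite("pics/w2.png",r.snapshot("wrist")[:,:,::-1])
import pickle;pickle.dump((c,s),open("w2.pkl","wb"))
E
```

```text
2.15 [-0.2   0.51  0.18  1.55 -0.1   1.09  0.08] [0.57966916 0.00980957 0.51973623]
(array([-0.0002, -0.0003,  0.0003]), array([ 0.0002,  0.0105, -0.0008]))
```

View pics/w2.png

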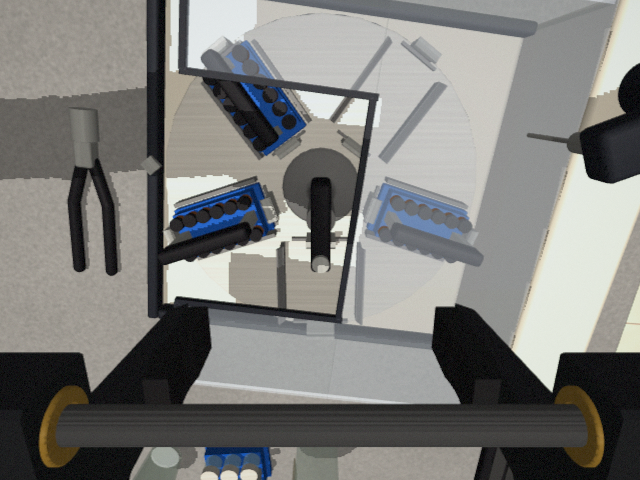

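```bash
python3 - <<'E'
import cv2
t=cv2.imread("pics/w2.png")
cv2.imwrite("pics/w2z.png",cv2.resize(t[60:330,140:390],None,fx=2.2,fy=2.2,interpolation=cv2.INTER_CUBIC))
E
```

```text
(no output)
```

View pics/w2z.png

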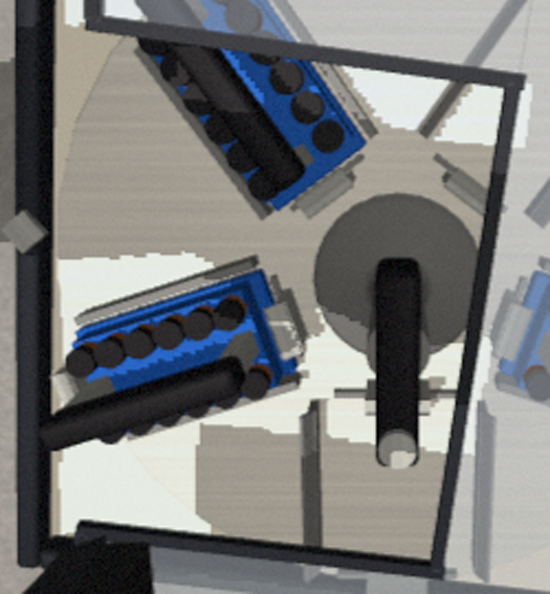

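```bash
python3 - <<'E'
from h import *
import pickle
c,s=pickle.load(open("w2.pkl","rb"))
z=lambda x,y:(140+x/2.2-.3,60+y/2.2-.3)
a,b=onz(c,z(398,258),.226),onz(c,z(398,467),.226);print("bar",a,b,(a+b)/2,np.linalg.norm(a-b),np.arctan2(*(a-b)[[1,0]]))
for n,q in dict(inRL=(508,88),inRR=(432,560),outRL=(523,76),outRR=(443,575),FL=(88,26),FR=(80,525)).items(): print(n,onz(c,z(*q),.182))
for zz in(.069,.075,.08): print("mark",onz(c,z(25,231),zz))
ct=None
E
```

```text
bar [0.57628996 0.04782649 0.226     ] [ 0.58143144 -0.01931747  0.226     ] [0.5788607  0.01425451 0.226     ] 0.06734052755447184 1.6472211726334793
inRL [0.60838653 0.09868613 0.182     ]
inRR [ 0.5988289  -0.07514775  0.182     ]
outRL [0.61283306 0.10273188 0.182     ]
outRR [ 0.60367253 -0.08132304  0.182     ]
FL [0.47206954 0.10702182 0.182     ]
FR [ 0.4635293  -0.07060192  0.182     ]
mark [0.40429572 0.02075271 0.069     ]
mark [0.40664226 0.02176807 0.075     ]
mark [0.4085977  0.02261422 0.08      ]
```

```bash
python3 - <<'E'
from h import *
import pickle
from plant import r
c,s=pickle.load(open("w2.pkl","rb"))
ct=r.get_calibration("top")
print(tri([(c,(320.9,263.)),(ct,(230+272/3.3-.35,100+320/3.3-.35))]))
s=r.get_state();print(rel(s,[.579,.0126,.359],.076))
E
```

```text
(array([ 0.58125971, -0.01211199,  0.22738245]), np.float64(0.0001825730706985773))
(array([-0.003 ,  0.1608, -0.0005]), array([-0.    ,  0.0023, -0.0006]))
```

arm_command([
  {"dx": -0.003,"dy": 0.045,"dz": -0.0005,"wx": 0,"wy": 0.003,"wz": 0},
  {"dx": -0.003,"dy": 0.09,"dz": -0.0005,"wx": 0,"wy": 0.003,"wz": 0},
  {"dx": -0.003,"dy": 0.13,"dz": -0.0005,"wx": 0,"wy": 0.003,"wz": 0},
  {"dx": -0.003,"dy": 0.161,"dz": -0.0005,"wx": 0,"wy": 0.003,"wz": 0},
  {"dx": -0.003,"dy": 0.161,"dz": -0.0005,"wx": 0,"wy": 0.003,"wz": 0},
])

```text
clock: 2.7
tool_pos: [0.5776, 0.0121, 0.355]
eef_rot: [0.52, -0.483, 0.479, -0.516]
contact_force: [-0.4, 0.2, 0.0]
opening: 1.003
```

arm_command([
  {"dx": 0,"dy": 0,"dz": 0,"wx": 0,"wy": 0,"wz": 0},
  {"dx": 0,"dy": 0,"dz": 0,"wx": 0,"wy": 0,"wz": 0},
  {"dx": 0,"dy": 0,"dz": 0,"wx": 0,"wy": 0,"wz": 0},
  {"dx": 0,"dy": 0,"dz": 0,"wx": 0,"wy": 0,"wz": 0},
  {"dx": 0,"dy": 0,"dz": 0,"wx": 0,"wy": 0,"wz": 0},
], claw=-1, grip_force=15)

```text
clock: 3.2
tool_pos: [0.5795, 0.0114, 0.3595]
eef_rot: [-0.518, 0.481, -0.482, 0.518]
contact_force: [-0.4, -0.2, -0.3]
opening: 0.572
```

```bash
python3 - <<'E'
from h import *
from plant import r
s=r.get_state();print(s);print(rel(s,[.579,.0126,.359],.076))
E
```

```text
{'clock': 3.2, 'q': array([-0.17730975,  0.68924994,  0.13397297,  1.76409512, -0.13311628,
        0.69540373,  0.10218742]), 'qd': array([ 2.61439427e-03,  5.36882279e-03, -1.93576359e-03,  5.10538250e-03,
        7.58869524e-05, -3.72272609e-03, -4.52236388e-04]), 'joint_torque': array([-1.00826463e-02, -4.97747684e+01,  2.84803234e+00, -1.26631728e+01,
       -4.08885302e-02,  1.75068184e-02, -7.34522982e-04]), 'tool_pos': array([0.57946897, 0.01137406, 0.35953486]), 'eef_rot': array([-0.51760189,  0.48091418, -0.48164739,  0.51848396]), 'contact_force': array([-0.35511377, -0.21376542, -0.27323405]), 'moment': array([-0.07732787,  0.05139045,  0.04783862]), 'opening': 0.5721817534586222}
(array([-0.0013,  0.0005, -0.0004]), array([-0.0021, -0.0031, -0.0001]))
```

Fingers still closing; let them finish.

arm_command([
  {"dx": 0,"dy": 0,"dz": 0,"wx": 0,"wy": 0,"wz": 0},
  {"dx": 0,"dy": 0,"dz": 0,"wx": 0,"wy": 0,"wz": 0},
  {"dx": 0,"dy": 0,"dz": 0,"wx": 0,"wy": 0,"wz": 0},
  {"dx": 0,"dy": 0,"dz": 0,"wx": 0,"wy": 0,"wz": 0},
  {"dx": 0,"dy": 0,"dz": 0,"wx": 0,"wy": 0,"wz": 0},
])

```text
clock: 3.7
tool_pos: [0.5791, 0.0114, 0.3586]
eef_rot: [0.518, -0.481, 0.481, -0.518]
contact_force: [-1.1, -0.4, 1.6]
opening: 0.241
```

arm_command([
  {"dx": 0,"dy": 0,"dz": 0,"wx": 0,"wy": 0,"wz": 0},
  {"dx": 0,"dy": 0,"dz": 0,"wx": 0,"wy": 0,"wz": 0},
  {"dx": 0,"dy": 0,"dz": 0,"wx": 0,"wy": 0,"wz": 0},
  {"dx": 0,"dy": 0,"dz": 0,"wx": 0,"wy": 0,"wz": 0},
  {"dx": 0,"dy": 0,"dz": 0,"wx": 0,"wy": 0,"wz": 0},
])

```text
clock: 4.2
tool_pos: [0.5791, 0.0114, 0.3586]
eef_rot: [0.518, -0.481, 0.481, -0.518]
contact_force: [-1.2, -0.7, 1.6]
opening: 0.236
```

```bash
python3 - <<'E'
from h import *
from plant import r
cv2.imwrite("pics/w3.png",r.snapshot("wrist")[:,:,::-1])
E
```

```text
(no output)
```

View pics/w3.png

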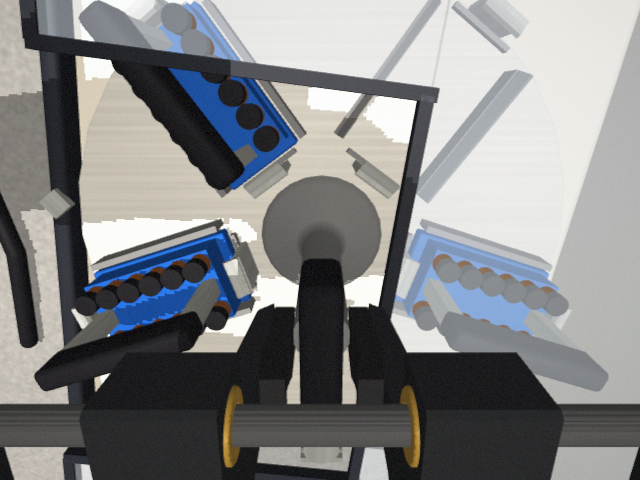

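arm_command([
  {"dx": 0,"dy": 0,"dz": 0,"wx": 0,"wy": 0.1,"wz": 0},
  {"dx": 0,"dy": 0,"dz": 0,"wx": 0,"wy": 0.22,"wz": 0},
  {"dx": 0,"dy": 0,"dz": 0,"wx": 0,"wy": 0.35,"wz": 0},
  {"dx": 0,"dy": 0,"dz": 0,"wx": 0,"wy": 0.48,"wz": 0},
  {"dx": 0,"dy": 0,"dz": 0,"wx": 0,"wy": 0.6,"wz": 0},
])

```text
clock: 4.75
tool_pos: [0.5788, 0.0107, 0.3586]
eef_rot: [0.391, -0.59, 0.59, -0.389]
contact_force: [-2.4, -1.7, 2.2]
opening: 0.238
```

```bash
python3 - <<'E'
from h import *
from plant import r
s=r.get_state();print(s["q"].round(2),s["contact_force"],s["moment"]);print(rel(s,[.579,.0114,.359],-1.622))
E
```

```text
[-0.26  0.7   0.27  1.77 -0.27  0.71 -0.24] [-2.36522812 -1.7255004   2.19691221] [-0.42895877  0.73843222  0.04206534]
(array([-0.0008, -0.0004, -0.0001]), array([-2.0000e-04,  1.5535e+00,  2.5000e-03]))
```

arm_command([
  {"dx": 0,"dy": 0,"dz": 0,"wx": 0,"wy": 0.13,"wz": 0},
  {"dx": 0,"dy": 0,"dz": 0,"wx": 0,"wy": 0.26,"wz": 0},
  {"dx": 0,"dy": 0,"dz": 0,"wx": 0,"wy": 0.39,"wz": 0},
  {"dx": 0,"dy": 0,"dz": 0,"wx": 0,"wy": 0.52,"wz": 0},
  {"dx": 0,"dy": 0,"dz": 0,"wx": 0,"wy": 0.65,"wz": 0},
])

```text
clock: 5.25
tool_pos: [0.5784, 0.0109, 0.3586]
eef_rot: [-0.23, 0.669, -0.669, 0.228]
contact_force: [-4.5, -1.1, 3.4]
opening: 0.239
```

arm_command([
  {"dx": 0,"dy": 0,"dz": 0,"wx": 0,"wy": 0.13,"wz": 0},
  {"dx": 0,"dy": 0,"dz": 0,"wx": 0,"wy": 0.26,"wz": 0},
  {"dx": 0,"dy": 0,"dz": 0,"wx": 0,"wy": 0.39,"wz": 0},
  {"dx": 0,"dy": 0,"dz": 0,"wx": 0,"wy": 0.52,"wz": 0},
  {"dx": 0,"dy": 0,"dz": 0,"wx": 0,"wy": 0.65,"wz": 0},
])

```text
clock: 5.75
tool_pos: [0.5783, 0.0114, 0.3586]
eef_rot: [-0.054, 0.705, -0.705, 0.051]
contact_force: [-5.6, 0.1, 4.2]
opening: 0.241
```

```bash
python3 - <<'E'
from h import *
from plant import r
s=r.get_state();print(s["q"].round(2),s["contact_force"],s["moment"]);print(rel(s,[.579,.0114,.359],-1.622))
E
```

```text
[-0.42  0.76  0.57  1.78 -0.56  0.78 -0.98] [-5.56946869  0.14905777  4.23340808] [-0.06863163  1.15514854  0.12244026]
(array([-0.0007, -0.0004,  0.0001]), array([0.0008, 0.2545, 0.004 ]))
```

arm_command([
  {"dx": 0,"dy": 0,"dz": 0,"wx": 0,"wy": 0.1,"wz": 0},
  {"dx": 0,"dy": 0,"dz": 0,"wx": 0,"wy": 0.18,"wz": 0},
  {"dx": 0,"dy": 0,"dz": 0,"wx": 0,"wy": 0.24,"wz": 0},
  {"dx": 0,"dy": 0,"dz": 0,"wx": 0,"wy": 0.25,"wz": 0},
  {"dx": 0,"dy": 0,"dz": 0,"wx": 0,"wy": 0.25,"wz": 0},
])

```text
clock: 6.25
tool_pos: [0.5783, 0.0116, 0.3586]
eef_rot: [0.014, 0.707, -0.707, -0.017]
contact_force: [-5.3, 0.9, 5.3]
opening: 0.243
```

```bash
python3 - <<'E'
from h import *
from plant import r
s=r.get_state();print(s["q"].round(2),s["contact_force"],s["moment"]);print(rel(s,[.579,.0114,.359],-1.622))
import pickle
c=r.get_calibration("wrist");cv2.imwrite("pics/w4.png",r.snapshot("wrist")[:,:,::-1]);pickle.dump((c,s),open("w4.pkl","wb"))
c=r.get_calibration("top");cv2.imwrite("pics/top4.png",cv2.resize(r.snapshot("top")[100:280,230:380,::-1],None,fx=3.3,fy=3.3))
E
```

```text
[-0.45  0.77  0.63  1.78 -0.61  0.8  -1.12] [-5.28361101  0.89127489  5.26206253] [ 0.07943388  1.25399256 -0.0488276 ]
(array([-0.0007, -0.0004,  0.0002]), array([0.0009, 0.0091, 0.0041]))
```

View pics/w4.png

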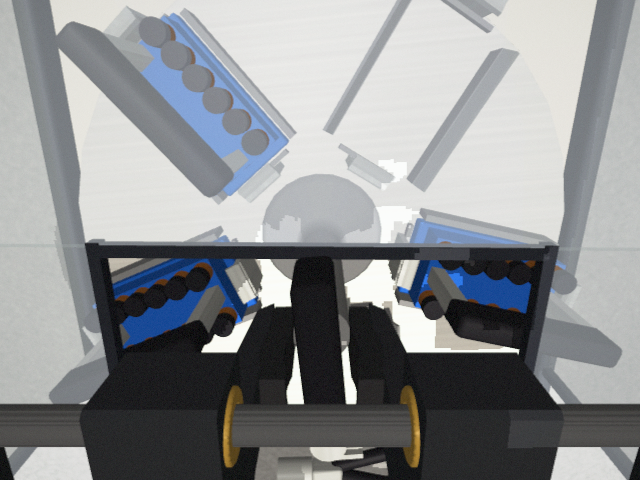

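arm_command([
  {"dx": 0,"dy": 0,"dz": 0,"wx": 0,"wy": 0,"wz": 0},
  {"dx": 0,"dy": 0,"dz": 0,"wx": 0,"wy": 0,"wz": 0},
  {"dx": 0,"dy": 0,"dz": 0,"wx": 0,"wy": 0,"wz": 0},
  {"dx": 0,"dy": 0,"dz": 0,"wx": 0,"wy": 0,"wz": 0},
  {"dx": 0,"dy": 0,"dz": 0,"wx": 0,"wy": 0,"wz": 0},
], claw=1)

```text
clock: 6.85
tool_pos: [0.5795, 0.0114, 0.3586]
eef_rot: [-0.016, -0.707, 0.707, 0.015]
contact_force: [-0.1, -0.7, -0.3]
opening: 0.668
```

arm_command([
  {"dx": 0,"dy": -0.03,"dz": 0,"wx": 0,"wy": 0,"wz": 0},
  {"dx": 0,"dy": -0.07,"dz": 0,"wx": 0,"wy": 0,"wz": 0},
  {"dx": 0,"dy": -0.12,"dz": 0,"wx": 0,"wy": 0,"wz": 0},
  {"dx": 0,"dy": -0.16,"dz": 0,"wx": 0,"wy": 0,"wz": 0},
  {"dx": 0,"dy": -0.16,"dz": 0,"wx": 0,"wy": 0,"wz": 0},
])

```text
clock: 7.35
tool_pos: [0.5804, 0.01, 0.5244]
eef_rot: [-0.02, -0.707, 0.707, 0.012]
contact_force: [-1.0, -0.6, 0.6]
opening: 1.002
```

arm_command([
  {"dx": 0,"dy": 0,"dz": 0,"wx": 0,"wy": 0,"wz": 0},
  {"dx": 0,"dy": 0,"dz": 0,"wx": 0,"wy": 0,"wz": 0},
  {"dx": 0,"dy": 0,"dz": 0,"wx": 0,"wy": 0,"wz": 0},
  {"dx": 0,"dy": 0,"dz": 0,"wx": 0,"wy": 0,"wz": 0},
  {"dx": 0,"dy": 0,"dz": 0,"wx": 0,"wy": 0,"wz": 0},
])

```text
clock: 7.85
tool_pos: [0.5793, 0.0115, 0.5179]
eef_rot: [-0.015, -0.707, 0.707, 0.016]
contact_force: [0.0, 0.6, -0.4]
opening: 0.997
```

```bash
python3 - <<'E'
from h import *
from plant import r
s=r.get_state();print(s["q"].round(2),s["contact_force"],s["moment"],s["opening"])
import pickle
c=r.get_calibration("wrist");cv2.imwrite("pics/w5.png",r.snapshot("wrist")[:,:,::-1]);pickle.dump((c,s),open("w5.pkl","wb"))
E
```

```text
[-0.52  0.61  0.77  1.57 -0.45  1.15 -1.26] [ 0.03756157  0.61156786 -0.37132032] [-0.01224402  0.16340904 -0.03884618] 0.9969629083958043
```

View pics/w5.png

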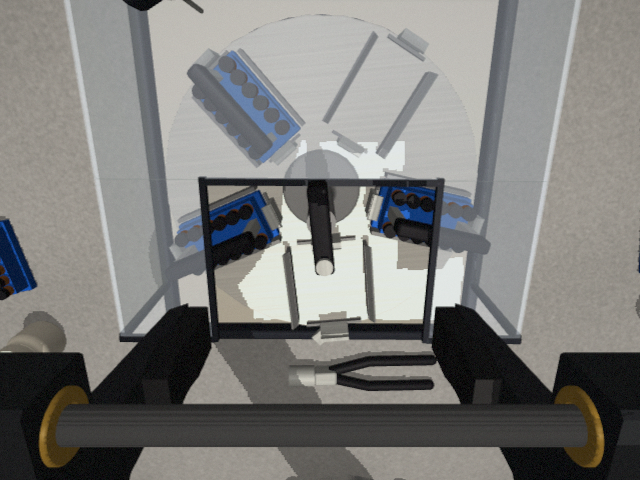

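```bash
python3 - <<'E'
import cv2
t=cv2.imread("pics/w5.png")
cv2.imwrite("pics/w5z.png",cv2.resize(t[160:360,190:450],None,fx=3,fy=3,interpolation=cv2.INTER_CUBIC))
E
```

```text
(no output)
```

View pics/w5z.png

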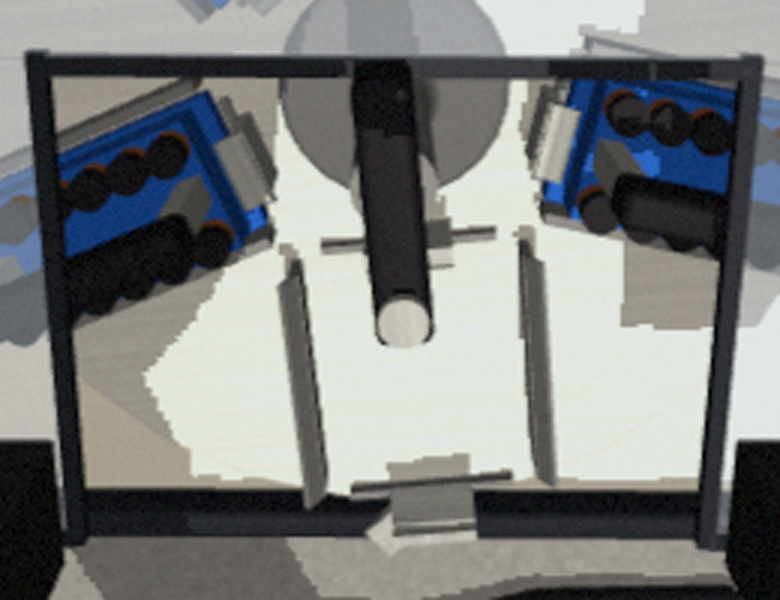

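```bash
python3 - <<'E'
from h import *
import pickle
c,s=pickle.load(open("w5.pkl","rb"))
z=lambda x,y:(190+x/3-.3,160+y/3-.3)
a,b=onz(c,z(383.5,70),.226),onz(c,z(403.5,320),.226);print("bar",a,b,np.arctan2(*(a-b)[[1,0]]))
sd=onz(c,z(404,322),.2275);print("stud",sd)
# bar edges
for l,q in (((354,100),(378,310)),((412,100),(431,310))):
    a,b=onz(c,z(*l),.226),onz(c,z(*q),.226);print("edge",np.arctan2(*(a-b)[[1,0]]))
for zz in (.069,.075):print("mark",onz(c,z(394,525),zz))
for n,q in dict(RL=(50,75),RR=(743,77),FL=(85,540),FR=(703,545),oRL=(28,52),oRR=(762,57)).items(): print(n,onz(c,z(*q),.182))
for n,a,b,zz in (("wallL",(294,275),(315,495),.098),("wallR",(536,265),(551,480),.098),("innerplate",(322,243),(495,230),.098),("outerplate",(352,487),(512,474),.098)):
    a,b=onz(c,z(*a),zz),onz(c,z(*b),zz);d=a-b;print(n,a[:2],b[:2],np.arctan2(d[1],d[0]))
E
```

```text
bar [0.61285908 0.01273551 0.226     ] [0.55398084 0.01092678 0.226     ] 0.030710203770525978
stud [0.55407664 0.01081646 0.2275    ]
edge 0.05611543043239746
edge 0.04762777961675248
mark [0.40538619 0.0200439  0.069     ]
mark [0.40898495 0.01987598 0.075     ]
RL [0.60734182 0.098161   0.182     ]
RR [ 0.59876534 -0.07765263  0.182     ]
FL [0.47231104 0.10622896 0.182     ]
FR [ 0.46248811 -0.07205982  0.182     ]
oRL [0.61341602 0.10292363 0.182     ]
oRR [ 0.60365622 -0.08222687  0.182     ]
wallL [0.52082078 0.04864015] [0.43640225 0.0471126 ] 0.018093048716329947
wallR [ 0.52065854 -0.03329622] [ 0.43860015 -0.03789986] 0.05604316190877079
innerplate [0.53178428 0.03842786] [ 0.53370675 -0.01970655] 1.6038536901870417
outerplate [0.43903926 0.03360488] [ 0.44166092 -0.023956  ] 1.616310740244293
```

```bash
python3 - <<'E'
from h import *
from plant import r
s=r.get_state();print(rel(s,[.579,.012,.359],-1.53))
E
```

```text
(array([ 1.000e-04,  1.591e-01, -6.000e-04]), array([-0.0002, -0.1084,  0.0013]))
```

arm_command([
  {"dx": 0,"dy": 0.045,"dz": 0,"wx": 0,"wy": -0.108,"wz": 0},
  {"dx": 0,"dy": 0.09,"dz": 0,"wx": 0,"wy": -0.108,"wz": 0},
  {"dx": 0,"dy": 0.13,"dz": 0,"wx": 0,"wy": -0.108,"wz": 0},
  {"dx": 0,"dy": 0.159,"dz": 0,"wx": 0,"wy": -0.108,"wz": 0},
  {"dx": 0,"dy": 0.159,"dz": 0,"wx": 0,"wy": -0.108,"wz": 0},
])

```text
clock: 8.4
tool_pos: [0.5779, 0.012, 0.356]
eef_rot: [-0.017, 0.707, -0.707, 0.011]
contact_force: [-0.6, -0.5, 0.2]
opening: 1.002
```

arm_command([
  {"dx": 0,"dy": 0,"dz": 0,"wx": 0,"wy": 0,"wz": 0},
  {"dx": 0,"dy": 0,"dz": 0,"wx": 0,"wy": 0,"wz": 0},
  {"dx": 0,"dy": 0,"dz": 0,"wx": 0,"wy": 0,"wz": 0},
  {"dx": 0,"dy": 0,"dz": 0,"wx": 0,"wy": 0,"wz": 0},
  {"dx": 0,"dy": 0,"dz": 0,"wx": 0,"wy": 0,"wz": 0},
], claw=-1, grip_force=45)

```text
clock: 8.9
tool_pos: [0.5794, 0.0114, 0.3605]
eef_rot: [-0.014, 0.707, -0.707, 0.015]
contact_force: [-0.8, 0.9, -0.6]
opening: 0.573
```

arm_command([
  {"dx": 0,"dy": 0,"dz": 0,"wx": 0,"wy": 0,"wz": 0},
  {"dx": 0,"dy": 0,"dz": 0,"wx": 0,"wy": 0,"wz": 0},
  {"dx": 0,"dy": 0,"dz": 0,"wx": 0,"wy": 0,"wz": 0},
  {"dx": 0,"dy": 0,"dz": 0,"wx": 0,"wy": 0,"wz": 0},
  {"dx": 0,"dy": 0,"dz": 0,"wx": 0,"wy": 0,"wz": 0},
])

```text
clock: 9.4
tool_pos: [0.5793, 0.0115, 0.3596]
eef_rot: [-0.014, 0.707, -0.707, 0.014]
contact_force: [-0.7, 1.3, 1.6]
opening: 0.228
```

```bash
python3 - <<'E'
from h import *
from plant import r
s=r.get_state();print(s["q"].round(2),s["contact_force"],s["moment"],s["opening"]);print(rel(s,[.579,.012,.359],-1.623))
cv2.imwrite("pics/w6.png",r.snapshot("wrist")[:,:,::-1])
E
```

```text
[-0.44  0.77  0.61  1.78 -0.6   0.79 -1.05] [-0.71403748  1.29414651  1.58730663] [ 0.05713787  0.19516916 -0.01517197] 0.228188998449631
(array([ 0.0002,  0.0006, -0.0005]), array([0.0005, 0.1182, 0.0002]))
```

View pics/w6.png

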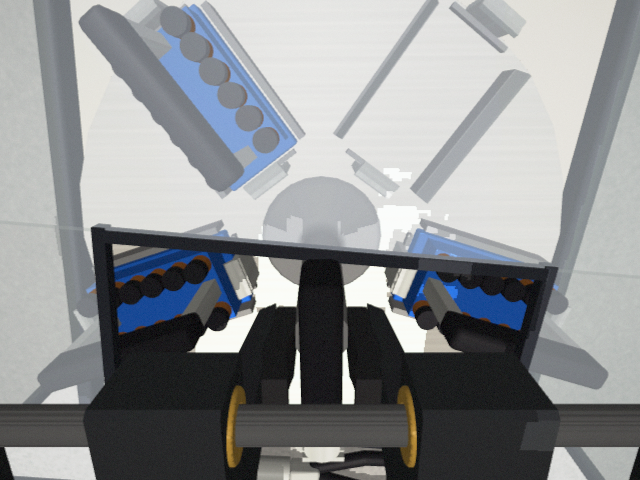

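arm_command([
  {"dx": 0,"dy": 0,"dz": 0,"wx": 0,"wy": 0.04,"wz": 0},
  {"dx": 0,"dy": 0,"dz": 0,"wx": 0,"wy": 0.09,"wz": 0},
  {"dx": 0,"dy": 0,"dz": 0,"wx": 0,"wy": 0.122,"wz": 0},
  {"dx": 0,"dy": 0,"dz": 0,"wx": 0,"wy": 0.122,"wz": 0},
  {"dx": 0,"dy": 0,"dz": 0,"wx": 0,"wy": 0.122,"wz": 0},
])

```text
clock: 9.95
tool_pos: [0.5793, 0.0115, 0.3597]
eef_rot: [0.02, 0.707, -0.707, -0.02]
contact_force: [-1.1, 1.3, 0.7]
opening: 0.227
```

arm_command([
  {"dx": 0,"dy": 0,"dz": 0,"wx": 0,"wy": 0,"wz": 0},
  {"dx": 0,"dy": 0,"dz": 0,"wx": 0,"wy": 0,"wz": 0},
  {"dx": 0,"dy": 0,"dz": 0,"wx": 0,"wy": 0,"wz": 0},
  {"dx": 0,"dy": 0,"dz": 0,"wx": 0,"wy": 0,"wz": 0},
  {"dx": 0,"dy": 0,"dz": 0,"wx": 0,"wy": 0,"wz": 0},
], claw=1)

```text
clock: 10.45
tool_pos: [0.5793, 0.0113, 0.3597]
eef_rot: [-0.02, -0.707, 0.707, 0.02]
contact_force: [-0.6, -0.2, -0.6]
opening: 0.653
```

arm_command([
  {"dx": 0,"dy": -0.03,"dz": 0,"wx": 0,"wy": 0,"wz": 0},
  {"dx": 0,"dy": -0.07,"dz": 0,"wx": 0,"wy": 0,"wz": 0},
  {"dx": 0,"dy": -0.12,"dz": 0,"wx": 0,"wy": 0,"wz": 0},
  {"dx": 0,"dy": -0.16,"dz": 0,"wx": 0,"wy": 0,"wz": 0},
  {"dx": 0,"dy": -0.16,"dz": 0,"wx": 0,"wy": 0,"wz": 0},
])

```text
clock: 10.95
tool_pos: [0.5803, 0.01, 0.5254]
eef_rot: [-0.024, -0.707, 0.707, 0.016]
contact_force: [0.0, 0.1, -0.1]
opening: 1.0
```

arm_command([
  {"dx": 0,"dy": 0,"dz": 0,"wx": 0,"wy": 0,"wz": 0},
  {"dx": 0,"dy": 0,"dz": 0,"wx": 0,"wy": 0,"wz": 0},
  {"dx": 0,"dy": 0,"dz": 0,"wx": 0,"wy": 0,"wz": 0},
  {"dx": 0,"dy": 0,"dz": 0,"wx": 0,"wy": 0,"wz": 0},
  {"dx": 0,"dy": 0,"dz": 0,"wx": 0,"wy": 0,"wz": 0},
])

```text
clock: 11.45
tool_pos: [0.5792, 0.0115, 0.5189]
eef_rot: [-0.019, -0.707, 0.707, 0.02]
contact_force: [0.1, 0.2, -0.4]
opening: 1.005
```

```bash
python3 - <<'E'
from h import *
from plant import r
s=r.get_state();print(s["clock"],s["tool_pos"],s["opening"])
import pickle
c=r.get_calibration("wrist");t=r.snapshot("wrist")[:,:,::-1];cv2.imwrite("pics/w7.png",t);pickle.dump((c,s),open("w7.pkl","wb"))
cv2.imwrite("pics/w7z.png",cv2.resize(t[160:360,190:450],None,fx=3,fy=3,interpolation=cv2.INTER_CUBIC))
E
```

```text
11.45 [0.57924279 0.01145585 0.51891008] 1.0048190155534098
```

View pics/w7z.png

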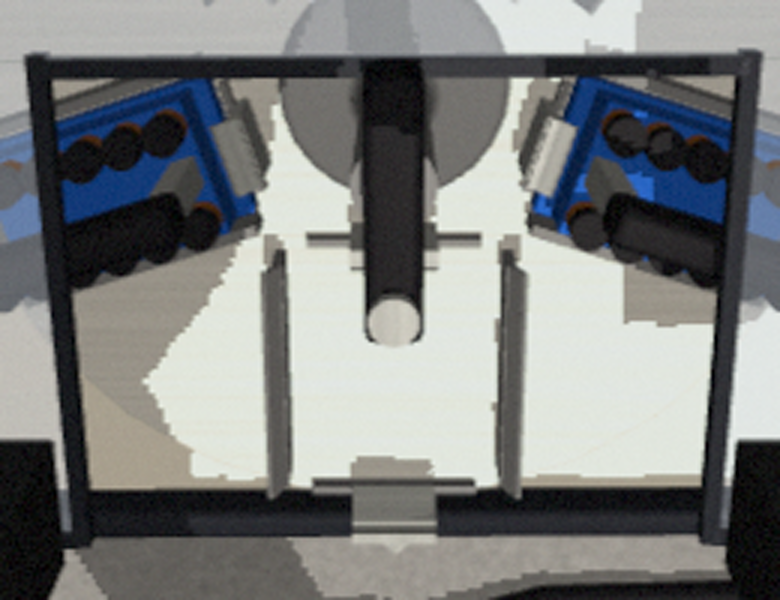

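```bash
python3 - <<'E'
from h import *
import pickle
c,s=pickle.load(open("w7.pkl","rb"))
z=lambda x,y:(190+x/3-.3,160+y/3-.3)
sd=onz(c,z(394,320),.2275);print("stud",sd)
for l,q in (((362,100),(366,310)),((424,100),(422,310))):
    a,b=onz(c,z(*l),.226),onz(c,z(*q),.226);print("edge",a,b,np.arctan2(*(a-b)[[1,0]]))
for zz in (.07,.075):print("mark",onz(c,z(394,545),zz))
for n,a,b,zz in (("wallL",(280,255),(290,490),.09),("wallR",(510,255),(512,490),.09),("innerplate",(306,239),(481,239),.098),("outerplate",(313,487),(475,483),.098)):
  for zz in(.09,.098):
    A,B=onz(c,z(*a),zz),onz(c,z(*b),zz);d=A-B;print(n,zz,A[:2],B[:2],(A+B)[:2]/2,np.arctan2(d[1],d[0]))
E
```

```text
stud [0.55429173 0.01340347 0.2275    ]
edge [0.60628994 0.01752028 0.226     ] [0.5565736  0.01982828 0.226     ] -0.04639010180361565
edge [0.60551196 0.00384614 0.226     ] [0.55583054 0.00676206 0.226     ] -0.05862518512653205
mark [0.39654534 0.02245731 0.07      ]
mark [0.39964656 0.02227858 0.075     ]
wallL 0.09 [0.52560671 0.05443186] [0.434304   0.05863365] [0.47995536 0.05653275] -0.04598801196029574
wallL 0.098 [0.52829181 0.05350787] [0.43877111 0.05762765] [0.48353146 0.05556776] -0.045988011960295824
wallR 0.09 [ 0.52110718 -0.02468037] [ 0.42966733 -0.02293479] [ 0.47538725 -0.02380758] -0.01908767564772896
wallR 0.098 [ 0.5238801  -0.02406028] [ 0.43422493 -0.02234877] [ 0.47905251 -0.02320452] -0.019087675647728928
innerplate 0.09 [0.53088125 0.0450274 ] [ 0.52747239 -0.01490617] [0.52917682 0.01506061] 1.5139802143532397
innerplate 0.098 [0.5334634  0.04428696] [ 0.53012107 -0.01447685] [0.53179224 0.01490505] 1.51398021435324
outerplate 0.09 [0.43506534 0.05008589] [ 0.43334089 -0.0094452 ] [0.43420312 0.02032035] 1.5418372455489997
outerplate 0.098 [0.43951759 0.04924673] [ 0.4378268  -0.00912246] [0.4386722  0.02006213] 1.5418372455490004
```

arm_command([
  {"dx": 0.04,"dy": 0,"dz": 0,"wx": 0,"wy": 0,"wz": 0},
  {"dx": 0.085,"dy": 0,"dz": 0,"wx": 0,"wy": 0,"wz": 0},
  {"dx": 0.13,"dy": 0,"dz": 0,"wx": 0,"wy": 0,"wz": 0},
  {"dx": 0.15,"dy": 0,"dz": 0,"wx": 0,"wy": 0,"wz": 0},
  {"dx": 0.15,"dy": 0,"dz": 0,"wx": 0,"wy": 0,"wz": 0},
])

```text
clock: 12.0
tool_pos: [0.4271, 0.0195, 0.5196]
eef_rot: [0.019, 0.708, -0.706, -0.02]
contact_force: [0.2, 0.0, 0.5]
opening: 1.001
```

arm_command([
  {"dx": 0,"dy": 0,"dz": 0,"wx": 0,"wy": 0,"wz": 0},
  {"dx": 0,"dy": 0,"dz": 0,"wx": 0,"wy": 0,"wz": 0},
  {"dx": 0,"dy": 0,"dz": 0,"wx": 0,"wy": 0,"wz": 0},
  {"dx": 0,"dy": 0,"dz": 0,"wx": 0,"wy": 0,"wz": 0},
  {"dx": 0,"dy": 0,"dz": 0,"wx": 0,"wy": 0,"wz": 0},
])

```text
clock: 12.5
tool_pos: [0.4299, 0.0196, 0.5196]
eef_rot: [-0.02, -0.707, 0.707, 0.02]
contact_force: [-0.2, 1.2, -0.2]
opening: 1.003
```

```bash
python3 - <<'E'
from h import *
from plant import r
s=r.get_state();print(s["clock"],s["tool_pos"],s["q"].round(2))
import pickle
c=r.get_calibration("wrist");t=r.snapshot("wrist")[:,:,::-1];cv2.imwrite("pics/w8.png",t);pickle.dump((c,s),open("w8.pkl","wb"))
cv2.imwrite("pics/w8z.png",cv2.resize(t[0:230,190:450],None,fx=2.6,fy=2.6,interpolation=cv2.INTER_CUBIC))
E
```

```text
12.5 [0.42994352 0.01958564 0.5195584 ] [-0.76  0.38  0.88  1.97 -0.35  0.96 -1.33]
```

View pics/w8z.png

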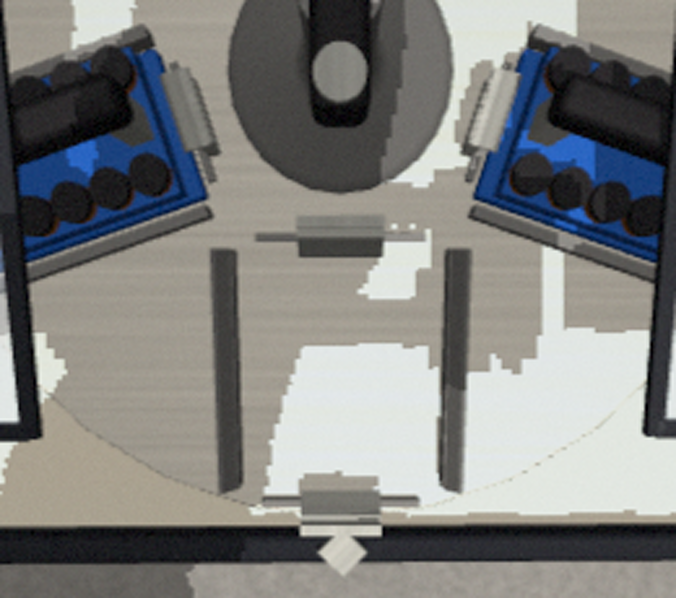

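```bash
python3 - <<'E'
from h import *
import pickle
c,s=pickle.load(open("w8.pkl","rb"));c7,_=pickle.load(open("w7.pkl","rb"))
z=lambda x,y:(190+x/2.6-.3,0+y/2.6-.3)
z7=lambda x,y:(190+x/3-.3,160+y/3-.3)
for n,a,b in (("iL",(256,237),(306,239)),("iR",(426,236),(481,239)),("oL",(263,499),(313,487)),("oR",(420,499),(475,483)),("wLn",(224,249),(280,255)),("wRn",(458,249),(510,255)),("wLf",(231,492),(290,490)),("wRf",(454,490),(512,490)),("stud",(340,72),(394,320)),("mark",(343,553),(394,545))):
    print(n,tri([(c,z(*a)),(c7,z7(*b))]))
for n,a,zz in (("noseI",(340,257),.087),("noseO",(340,475),.087),("stud",(340,72),.2275),("mark",(343,553),.072)):
    print(n,onz(c,z(*a),zz))
E
```

```text
iL (array([0.52592459, 0.04620811, 0.07466829]), np.float64(0.00023669372119951293))
iR (array([ 0.52269456, -0.01597561,  0.07564305]), np.float64(0.0002978052276183113))
oL (array([0.42986122, 0.05088913, 0.08065416]), np.float64(0.00017575135502521932))
oR (array([ 0.42539394, -0.01038591,  0.07589386]), np.float64(0.0003705468005781032))
wLn (array([0.52229299, 0.05655383, 0.08010505]), np.float64(0.0009677669406849415))
wRn (array([ 0.5175508 , -0.02643914,  0.08002766]), np.float64(0.000978162956933669))
wLf (array([0.4355248 , 0.05998278, 0.09226406]), np.float64(0.0016120757420196308))
wRf (array([ 0.43178028, -0.02262675,  0.09370167]), np.float64(3.65999276626186e-05))
stud (array([0.55501753, 0.01327913, 0.2293269 ]), np.float64(8.199296488832497e-05))
mark (array([0.40878724, 0.02119782, 0.08979356]), np.float64(0.0005519887674157627))
noseI [0.51713469 0.0155716  0.087     ]
noseO [0.43869592 0.0200907  0.087     ]
stud [0.55528985 0.01318366 0.2275    ]
mark [0.40419919 0.02088171 0.072     ]
```

```bash
python3 - <<'E'
from h import *
from plant import r
s=r.get_state();print(rel(s,[.48,-.418,.47],-1.44))
E
```

```text
(array([-0.0744,  0.0497,  0.4341]), array([-5.000e-04, -2.373e-01,  1.000e-04]))
```

arm_command([
  {"dx": -0.008,"dy": 0.005,"dz": 0.045,"wx": 0,"wy": -0.024,"wz": 0},
  {"dx": -0.015,"dy": 0.01,"dz": 0.09,"wx": 0,"wy": -0.047,"wz": 0},
  {"dx": -0.023,"dy": 0.015,"dz": 0.135,"wx": 0,"wy": -0.071,"wz": 0},
  {"dx": -0.03,"dy": 0.02,"dz": 0.18,"wx": 0,"wy": -0.095,"wz": 0},
  {"dx": -0.038,"dy": 0.025,"dz": 0.225,"wx": 0,"wy": -0.119,"wz": 0},
])

```text
clock: 13.05
tool_pos: [0.4551, -0.2089, 0.4943]
eef_rot: [-0.014, 0.707, -0.707, 0.014]
contact_force: [0.8, 1.1, 1.0]
opening: 1.001
```

```bash
python3 - <<'E'
from h import *
from plant import r
s=r.get_state();print(s["q"].round(2),s["clock"]);print(rel(s,[.48,-.418,.47],-1.44))
E
```

```text
[-0.13  0.5   0.75  1.83 -0.41  0.97 -0.74] 13.05
(array([-0.0166,  0.0243,  0.2099]), array([ 5.000e-04, -1.164e-01, -1.000e-04]))
```

arm_command([
  {"dx": -0.005,"dy": 0.006,"dz": 0.05,"wx": 0,"wy": -0.03,"wz": 0},
  {"dx": -0.01,"dy": 0.012,"dz": 0.1,"wx": 0,"wy": -0.06,"wz": 0},
  {"dx": -0.014,"dy": 0.018,"dz": 0.15,"wx": 0,"wy": -0.09,"wz": 0},
  {"dx": -0.018,"dy": 0.024,"dz": 0.195,"wx": 0,"wy": -0.118,"wz": 0},
  {"dx": -0.018,"dy": 0.024,"dz": 0.207,"wx": 0,"wy": -0.118,"wz": 0},
])

```text
clock: 13.55
tool_pos: [0.4793, -0.4183, 0.4694]
eef_rot: [0.045, -0.705, 0.707, -0.044]
contact_force: [-0.4, -1.2, 0.2]
opening: 1.001
```

arm_command([
  {"dx": 0,"dy": 0,"dz": 0,"wx": 0,"wy": 0,"wz": 0},
  {"dx": 0,"dy": 0,"dz": 0,"wx": 0,"wy": 0,"wz": 0},
  {"dx": 0,"dy": 0,"dz": 0,"wx": 0,"wy": 0,"wz": 0},
  {"dx": 0,"dy": 0,"dz": 0,"wx": 0,"wy": 0,"wz": 0},
  {"dx": 0,"dy": 0,"dz": 0,"wx": 0,"wy": 0,"wz": 0},
])

```text
clock: 14.05
tool_pos: [0.4814, -0.412, 0.471]
eef_rot: [-0.047, 0.706, -0.705, 0.047]
contact_force: [-0.3, -0.3, -1.0]
opening: 1.0
```

```bash
python3 - <<'E'
from h import *
from plant import r
s=r.get_state();print(s["clock"],s["tool_pos"],s["q"].round(2))
import pickle
c=r.get_calibration("wrist");t=r.snapshot("wrist")[:,:,::-1];cv2.imwrite("pics/w9.png",t);pickle.dump((c,s),open("w9.pkl","wb"))
E
```

```text
14.05 [ 0.48142305 -0.41200627  0.4709971 ] [ 0.31  0.71  0.64  1.48 -0.45  1.11 -0.4 ]
```

View pics/w9.png

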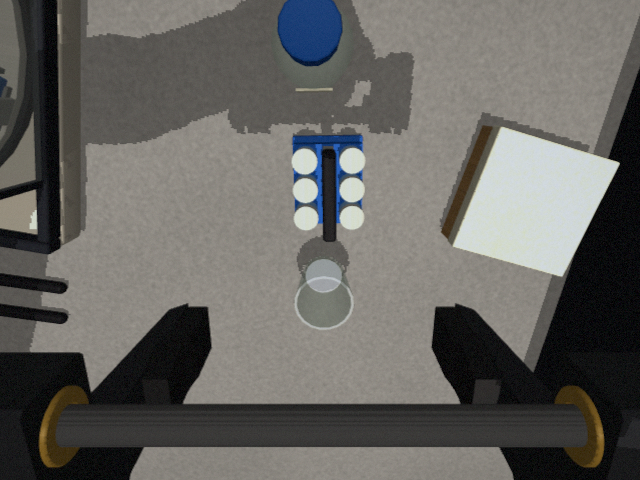

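```bash
python3 - <<'E'
import cv2
t=cv2.imread("pics/w9.png")
cv2.imwrite("pics/w9z.png",cv2.resize(t[120:340,260:400],None,fx=2.7*1,fy=2.7,interpolation=cv2.INTER_CUBIC))
E
```

```text
(no output)
```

View pics/w9z.png

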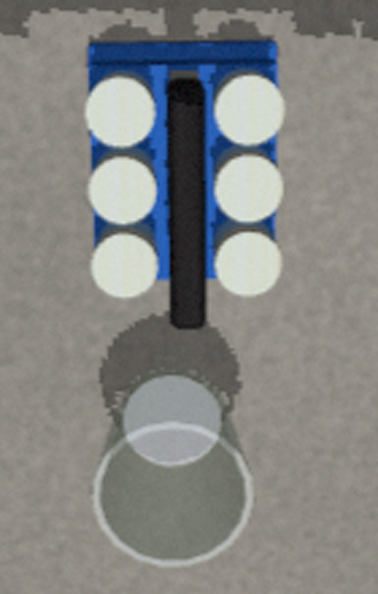

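```bash
python3 - <<'E'
from h import *
import pickle
from plant import r
c,s=pickle.load(open("w9.pkl","rb"));ct=r.get_calibration("top")
z=lambda x,y:(260+x/2.7-.3,120+y/2.7-.3)
a,b=onz(c,z(187,103),.098),onz(c,z(187.5,328),.098);print(a,b,(a+b)/2,np.linalg.norm(a-b),np.arctan2(*(a-b)[[1,0]]))
caps=[onz(c,z(*q),.062) for q in((121,111),(250,110),(122,190),(250,189),(124,265),(248,263))];caps=np.array(caps);print("caps",caps.mean(0))
d=(caps[0]+caps[1]-caps[4]-caps[5]);print(np.arctan2(d[1],d[0]),caps[1]-caps[0])
print("beaker base",onz(c,z(172,420),.003),"rim",onz(c,z(173,493),.075))
zr=lambda x,y:(400+x/4.5-.4,170+y/4.5-.4)
print("front end tri",tri([(c,z(187.5,325)),(ct,zr(238,364))]),"rear",tri([(c,z(187,103)),(ct,zr(217,249))]))
print(rel(r.get_state(),[.4813,-.412,.47],-1.44))
E
```

```text
[ 0.52231017 -0.41249553  0.098     ] [ 0.44985649 -0.42266149  0.098     ] [ 0.48608333 -0.41757851  0.098     ] 0.07316339241784492 0.13939986127760676
caps [ 0.48859269 -0.41734624  0.062     ]
0.1399532971225965 [ 0.00608985 -0.04355194  0.        ]
beaker base [ 0.37690486 -0.42767018  0.003     ] rim [ 0.37814999 -0.42756517  0.075     ]
front end tri (array([ 0.44928461, -0.42217179,  0.09207672]), np.float64(0.0007058363766215825)) rear (array([ 0.52346495, -0.41116957,  0.10131981]), np.float64(0.0012102160150871955))
(array([-0.    ,  0.001 , -0.0003]), array([ 0.0003,  0.0019, -0.0006]))
```

```bash
python3 - <<'E'
from h import *
from plant import r
s=r.get_state();print(rel(s,[.489,-.4173,.236],-1.432))
E
```

```text
(array([-0.0069,  0.235 ,  0.006 ]), array([ 0.0003, -0.0083, -0.0006]))
```

arm_command([
  {"dx": -0.007,"dy": 0.04,"dz": 0.006,"wx": 0,"wy": -0.008,"wz": 0},
  {"dx": -0.007,"dy": 0.085,"dz": 0.006,"wx": 0,"wy": -0.008,"wz": 0},
  {"dx": -0.007,"dy": 0.125,"dz": 0.006,"wx": 0,"wy": -0.008,"wz": 0},
  {"dx": -0.007,"dy": 0.155,"dz": 0.006,"wx": 0,"wy": -0.008,"wz": 0},
  {"dx": -0.007,"dy": 0.175,"dz": 0.006,"wx": 0,"wy": -0.008,"wz": 0},
])

```text
clock: 14.6
tool_pos: [0.4885, -0.4172, 0.2932]
eef_rot: [-0.049, 0.706, -0.705, 0.048]
contact_force: [-0.6, 0.3, -0.3]
opening: 0.999
```

```bash
python3 - <<'E'
from h import *
from plant import r
s=r.get_state();print(rel(s,[.489,-.4173,.236],-1.432))
import pickle
c=r.get_calibration("wrist");t=r.snapshot("wrist")[:,:,::-1];cv2.imwrite("pics/w10.png",t);pickle.dump((c,s),open("w10.pkl","wb"))
E
```

```text
(array([-0.0006,  0.0572,  0.0003]), array([ 0.0034, -0.0014,  0.0024]))
```

View pics/w10.png

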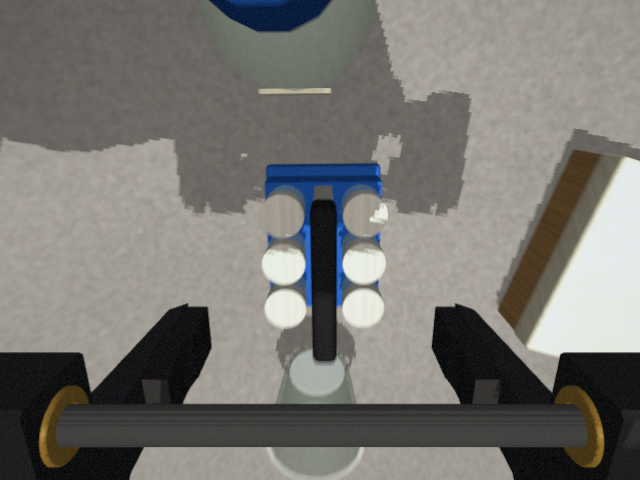

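arm_command([
  {"dx": 0,"dy": 0.02,"dz": 0,"wx": 0,"wy": 0,"wz": 0},
  {"dx": 0,"dy": 0.04,"dz": 0,"wx": 0,"wy": 0,"wz": 0},
  {"dx": 0,"dy": 0.054,"dz": 0,"wx": 0,"wy": 0,"wz": 0},
  {"dx": 0,"dy": 0.06,"dz": 0,"wx": 0,"wy": 0,"wz": 0},
  {"dx": 0,"dy": 0.06,"dz": 0,"wx": 0,"wy": 0,"wz": 0},
])

```text
clock: 15.15
tool_pos: [0.4887, -0.4181, 0.2354]
eef_rot: [-0.049, 0.706, -0.705, 0.048]
contact_force: [-0.4, 0.0, 0.5]
opening: 1.003
```

arm_command([
  {"dx": 0,"dy": 0,"dz": 0,"wx": 0,"wy": 0,"wz": 0},
  {"dx": 0,"dy": 0,"dz": 0,"wx": 0,"wy": 0,"wz": 0},
  {"dx": 0,"dy": 0,"dz": 0,"wx": 0,"wy": 0,"wz": 0},
  {"dx": 0,"dy": 0,"dz": 0,"wx": 0,"wy": 0,"wz": 0},
  {"dx": 0,"dy": 0,"dz": 0,"wx": 0,"wy": 0,"wz": 0},
], claw=-1, grip_force=50)

```text
clock: 15.65
tool_pos: [0.4887, -0.4183, 0.2359]
eef_rot: [0.048, -0.705, 0.706, -0.049]
contact_force: [-0.7, 0.8, -0.7]
opening: 0.573
```

arm_command([
  {"dx": 0,"dy": 0,"dz": 0,"wx": 0,"wy": 0,"wz": 0},
  {"dx": 0,"dy": 0,"dz": 0,"wx": 0,"wy": 0,"wz": 0},
  {"dx": 0,"dy": 0,"dz": 0,"wx": 0,"wy": 0,"wz": 0},
  {"dx": 0,"dy": 0,"dz": 0,"wx": 0,"wy": 0,"wz": 0},
  {"dx": 0,"dy": 0,"dz": 0,"wx": 0,"wy": 0,"wz": 0},
])

```text
clock: 16.15
tool_pos: [0.4886, -0.4181, 0.2355]
eef_rot: [-0.048, 0.706, -0.705, 0.048]
contact_force: [0.6, -1.1, -4.1]
opening: 0.129
```

arm_command([
  {"dx": 0,"dy": 0,"dz": 0,"wx": 0,"wy": 0,"wz": 0},
  {"dx": 0,"dy": 0,"dz": 0,"wx": 0,"wy": 0,"wz": 0},
  {"dx": 0,"dy": 0,"dz": 0,"wx": 0,"wy": 0,"wz": 0},
  {"dx": 0,"dy": 0,"dz": 0,"wx": 0,"wy": 0,"wz": 0},
  {"dx": 0,"dy": 0,"dz": 0,"wx": 0,"wy": 0,"wz": 0},
])

```text
clock: 16.65
tool_pos: [0.4886, -0.4181, 0.2355]
eef_rot: [-0.049, 0.706, -0.705, 0.048]
contact_force: [-0.4, 0.6, -1.7]
opening: 0.129
```

```bash
python3 - <<'E'
from h import *
from plant import r
s=r.get_state();print(s["contact_force"],s["moment"],s["opening"],rel(s,[.489,-.4173,.236],-1.432))
import pickle
c=r.get_calibration("wrist");t=r.snapshot("wrist")[:,:,::-1];cv2.imwrite("pics/w11.png",t);pickle.dump((c,s),open("w11.pkl","wb"))
E
```

```text
[-0.42964093  0.64140764 -1.71698325] [ 0.10370326  0.11995244 -0.0525341 ] 0.12866543607102077 (array([-0.0005, -0.0005, -0.0007]), array([ 0.0007, -0.002 ,  0.0001]))
```

View pics/w11.png

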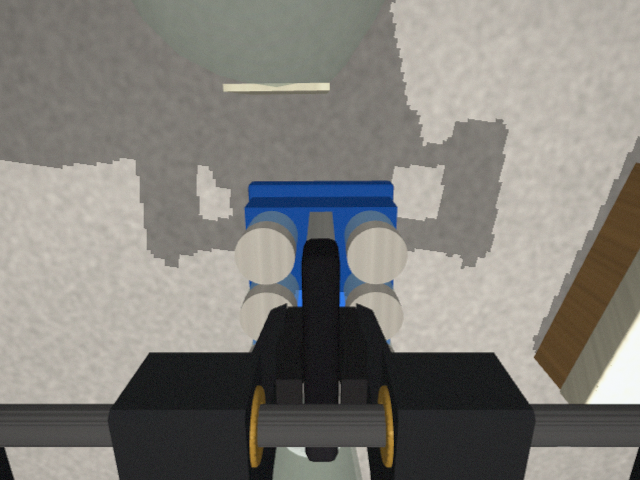

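```bash
python3 - <<'E'
from h import *
import pickle
for f,rows in (("w11",[(321,182,0),(321,197,.012)]),("w10",[(324,165,0),(324,179,.012)])):
    c,s=pickle.load(open(f+".pkl","rb"));R=Ro.from_quat(s["eef_rot"]).as_matrix()
    for u,v,z in rows:
        P=onz(c,(u,v),z);print(f,P,"rel tool",(R.T@(P-s["tool_pos"])).round(4))
    caps={"w11":[(265,251),(376,249)],"w10":[(285,308),(363,307),(284,263),(364,262)]}[f]
    for q in caps: print("cap",onz(c,q,.062))
E
```

```text
w11 [ 0.53300657 -0.41134579  0.        ] rel tool [-0.0449  0.2355 -0.0005]
w11 [ 0.52774796 -0.41207897  0.012     ] rel tool [-0.0396  0.2235 -0.0005]
cap [ 0.51426462 -0.3918451   0.062     ]
cap [ 0.52098172 -0.43476825  0.062     ]
w10 [ 0.53313375 -0.41160864  0.        ] rel tool [-0.0456  0.2931  0.0014]
w10 [ 0.52619186 -0.41253599  0.012     ] rel tool [-0.0385  0.2811  0.0013]
cap [ 0.45957228 -0.39943718  0.062     ]
cap [ 0.46623795 -0.4429053   0.062     ]
cap [ 0.48658924 -0.39595255  0.062     ]
cap [ 0.49311597 -0.43888142  0.062     ]
```

arm_command([
  {"dx": 0,"dy": -0.02,"dz": 0,"wx": 0,"wy": 0,"wz": 0},
  {"dx": 0,"dy": -0.06,"dz": 0,"wx": 0,"wy": 0,"wz": 0},
  {"dx": 0,"dy": -0.105,"dz": 0,"wx": 0,"wy": 0,"wz": 0},
  {"dx": 0,"dy": -0.15,"dz": 0,"wx": 0,"wy": 0,"wz": 0},
  {"dx": 0,"dy": -0.19,"dz": 0,"wx": 0,"wy": 0,"wz": 0},
])

```text
clock: 17.2
tool_pos: [0.4883, -0.4183, 0.4274]
eef_rot: [0.048, -0.705, 0.706, -0.048]
contact_force: [0.7, -0.4, -3.3]
opening: 0.133
```

```bash
python3 - <<'E'
from h import *
from plant import r
s=r.get_state();print(s["contact_force"],s["moment"],s["opening"],rel(s,[.4757,.0176,.45],-1.623))
import pickle
c=r.get_calibration("wrist");t=r.snapshot("wrist")[:,:,::-1];cv2.imwrite("pics/w12.png",t);pickle.dump((c,s),open("w12.pkl","wb"))
E
```

```text
[ 0.68426845 -0.3532016  -3.26671638] [-0.0639156   0.08682626 -0.00744872] 0.13309296720990296 (array([-0.0469, -0.0228, -0.4335]), array([-5.000e-04,  2.404e-01,  2.000e-04]))
```

View pics/w12.png

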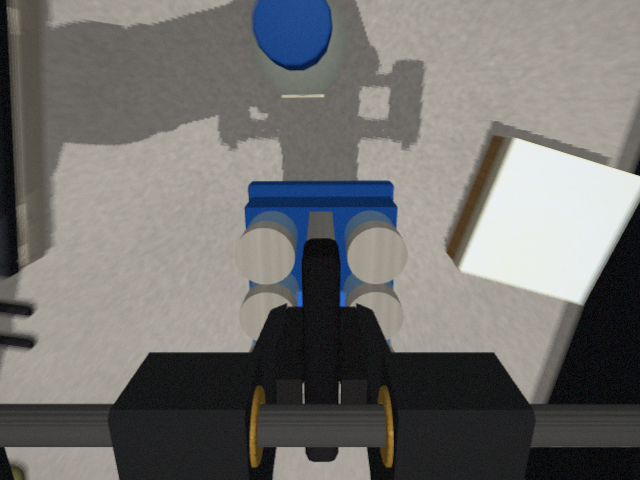

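arm_command([
  {"dx": -0.002,"dy": -0.01,"dz": -0.02,"wx": 0,"wy": 0.01,"wz": 0},
  {"dx": -0.006,"dy": -0.02,"dz": -0.055,"wx": 0,"wy": 0.03,"wz": 0},
  {"dx": -0.01,"dy": -0.023,"dz": -0.095,"wx": 0,"wy": 0.05,"wz": 0},
  {"dx": -0.015,"dy": -0.023,"dz": -0.135,"wx": 0,"wy": 0.075,"wz": 0},
  {"dx": -0.019,"dy": -0.023,"dz": -0.175,"wx": 0,"wy": 0.1,"wz": 0},
])

```text
clock: 17.75
tool_pos: [0.4832, -0.2407, 0.4482]
eef_rot: [-0.02, 0.707, -0.707, 0.02]
contact_force: [1.7, 0.2, -5.0]
opening: 0.132
```

```bash
python3 - <<'E'
from h import *
from plant import r
s=r.get_state();print(s["contact_force"],s["opening"],s["tool_pos"],rel(s,[.4757,.0176,.45],-1.623))
E
```

```text
[ 1.71519744  0.23215559 -4.98288012] 0.13239085627739747 [ 0.48315001 -0.24071187  0.44822007] (array([-0.0074, -0.0017, -0.2583]), array([0.0006, 0.1396, 0.0003]))
```

arm_command([
  {"dx": -0.001,"dy": -0.002,"dz": -0.04,"wx": 0,"wy": 0.03,"wz": 0},
  {"dx": -0.003,"dy": -0.002,"dz": -0.08,"wx": 0,"wy": 0.06,"wz": 0},
  {"dx": -0.004,"dy": -0.002,"dz": -0.12,"wx": 0,"wy": 0.09,"wz": 0},
  {"dx": -0.005,"dy": -0.002,"dz": -0.155,"wx": 0,"wy": 0.12,"wz": 0},
  {"dx": -0.006,"dy": -0.002,"dz": -0.19,"wx": 0,"wy": 0.14,"wz": 0},
])

```text
clock: 18.25
tool_pos: [0.4779, -0.0507, 0.4503]
eef_rot: [0.018, 0.707, -0.707, -0.019]
contact_force: [1.1, 0.4, -4.0]
opening: 0.136
```

```bash
python3 - <<'E'
from h import *
from plant import r
s=r.get_state();print(s["contact_force"],s["opening"],s["tool_pos"],rel(s,[.4757,.0176,.45],-1.623))
E
```

```text
[ 1.12864854  0.40713917 -3.96099015] 0.13594886977297116 [ 0.47791367 -0.05073531  0.45032087] (array([ 0.0058,  0.0003, -0.0681]), array([0.0001, 0.0001, 0.0006]))
```

arm_command([
  {"dx": 0.002,"dy": 0,"dz": -0.025,"wx": 0,"wy": 0,"wz": 0},
  {"dx": 0.004,"dy": 0,"dz": -0.05,"wx": 0,"wy": 0,"wz": 0},
  {"dx": 0.006,"dy": 0,"dz": -0.066,"wx": 0,"wy": 0,"wz": 0},
  {"dx": 0.006,"dy": 0,"dz": -0.068,"wx": 0,"wy": 0,"wz": 0},
  {"dx": 0.006,"dy": 0,"dz": -0.068,"wx": 0,"wy": 0,"wz": 0},
])

```text
clock: 18.75
tool_pos: [0.4758, 0.0157, 0.4505]
eef_rot: [-0.018, -0.707, 0.707, 0.018]
contact_force: [-0.4, -1.7, -4.7]
opening: 0.129
```

arm_command([
  {"dx": 0,"dy": 0,"dz": 0,"wx": 0,"wy": 0,"wz": 0},
  {"dx": 0,"dy": 0,"dz": 0,"wx": 0,"wy": 0,"wz": 0},
  {"dx": 0,"dy": 0,"dz": 0,"wx": 0,"wy": 0,"wz": 0},
  {"dx": 0,"dy": 0,"dz": 0,"wx": 0,"wy": 0,"wz": 0},
  {"dx": 0,"dy": 0,"dz": 0,"wx": 0,"wy": 0,"wz": 0},
])

```text
clock: 19.25
tool_pos: [0.4759, 0.0157, 0.4507]
eef_rot: [0.018, 0.707, -0.707, -0.018]
contact_force: [0.4, 0.6, -3.7]
opening: 0.131
```

```bash
python3 - <<'E'
from h import *
from plant import r
s=r.get_state();print(s["contact_force"],s["opening"],s["tool_pos"],rel(s,[.4757,.0176,.36],-1.623))
import pickle
c=r.get_calibration("wrist");t=r.snapshot("wrist")[:,:,::-1];cv2.imwrite("pics/w13.png",t);pickle.dump((c,s),open("w13.pkl","wb"))
c=r.get_calibration("top");t=r.snapshot("top");cv2.imwrite("pics/top13.png",cv2.resize(t[100:280,230:380,::-1],None,fx=3.3,fy=3.3))
E
```

```text
[ 0.43364895  0.57378447 -3.66287847] 0.1306673298842125 [0.47591967 0.01565239 0.45069875] (array([ 0.0003,  0.0907, -0.0019]), array([ 0.0001,  0.0005, -0.0001]))
```

View pics/w13.png

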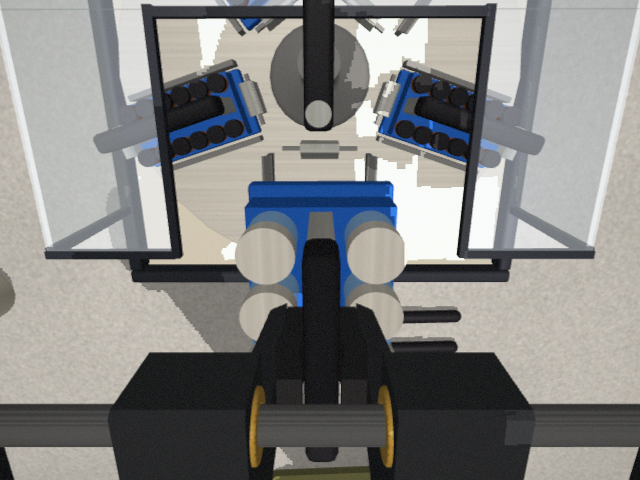

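View pics/top13.png

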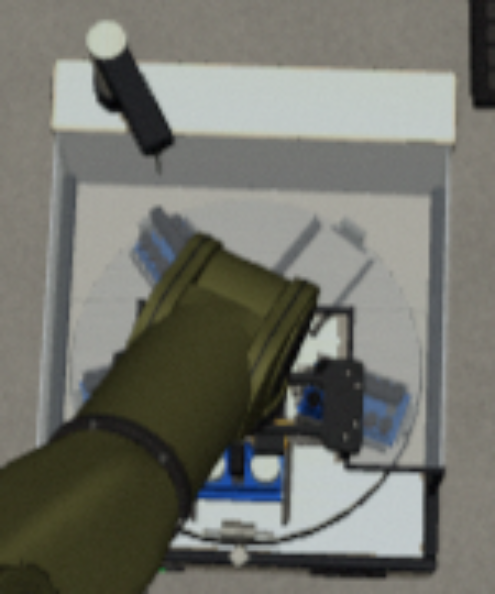

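arm_command([
  {"dx": 0,"dy": 0.02,"dz": -0.0015,"wx": 0,"wy": 0,"wz": 0},
  {"dx": 0,"dy": 0.045,"dz": -0.0015,"wx": 0,"wy": 0,"wz": 0},
  {"dx": 0,"dy": 0.07,"dz": -0.0015,"wx": 0,"wy": 0,"wz": 0},
  {"dx": 0,"dy": 0.09,"dz": -0.0015,"wx": 0,"wy": 0,"wz": 0},
  {"dx": 0,"dy": 0.1,"dz": -0.0015,"wx": 0,"wy": 0,"wz": 0},
])

```text
clock: 19.85
tool_pos: [0.4757, 0.0176, 0.3493]
eef_rot: [-0.017, -0.707, 0.707, 0.019]
contact_force: [-0.4, 1.0, -3.7]
opening: 0.126
```

arm_command([
  {"dx": 0,"dy": 0,"dz": 0,"wx": 0,"wy": 0,"wz": 0},
  {"dx": 0,"dy": 0,"dz": 0,"wx": 0,"wy": 0,"wz": 0},
  {"dx": 0,"dy": 0,"dz": 0,"wx": 0,"wy": 0,"wz": 0},
  {"dx": 0,"dy": 0,"dz": 0,"wx": 0,"wy": 0,"wz": 0},
  {"dx": 0,"dy": 0,"dz": 0,"wx": 0,"wy": 0,"wz": 0},
])

```text
clock: 20.35
tool_pos: [0.4761, 0.0175, 0.3512]
eef_rot: [0.018, 0.707, -0.707, -0.018]
contact_force: [-0.4, 0.4, -3.6]
opening: 0.133
```

```bash
python3 - <<'E'
from h import *
from plant import r
s=r.get_state();print(s["clock"],s["contact_force"],s["moment"],s["tool_pos"],rel(s,[.4757,.0174,.33],-1.623))
import pickle
c=r.get_calibration("wrist");t=r.snapshot("wrist")[:,:,::-1];cv2.imwrite("pics/w14.png",t);pickle.dump((c,s),open("w14.pkl","wb"))
c=r.get_calibration("side");t=r.snapshot("side");cv2.imwrite("pics/side14.png",cv2.resize(t[170:330,250:450,::-1],None,fx=3.5,fy=3.5,interpolation=cv2.INTER_CUBIC))
E
```

```text
20.35 [-0.36473964  0.4270667  -3.64367814] [0.02833407 0.17522728 0.06105018] [0.47613216 0.01748028 0.35120428] (array([0.0005, 0.0212, 0.0001]), array([ 0.0004,  0.0014, -0.0014]))
```

View pics/w14.png

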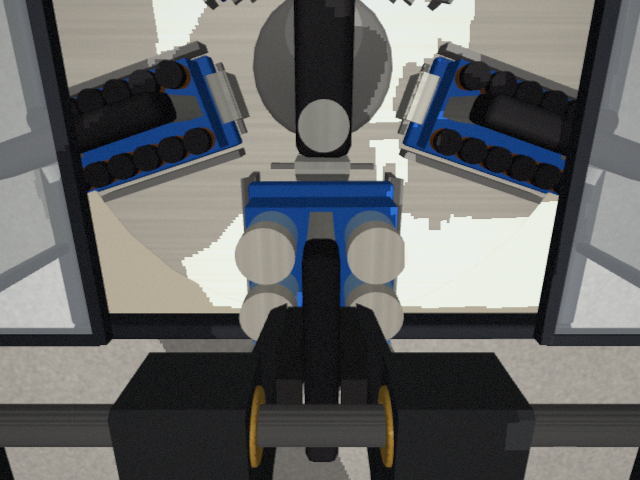

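View pics/side14.png

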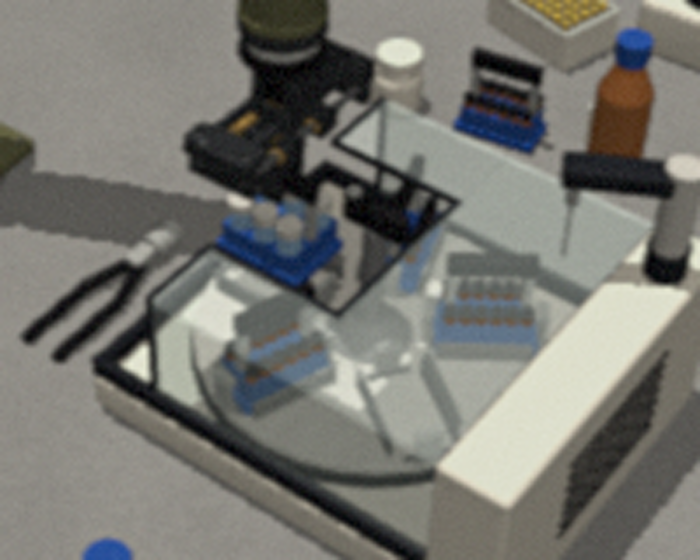

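arm_command([
  {"dx": 0.0003,"dy": 0.005,"dz": 0,"wx": 0,"wy": 0,"wz": 0},
  {"dx": 0.0003,"dy": 0.01,"dz": 0,"wx": 0,"wy": 0,"wz": 0},
  {"dx": 0.0003,"dy": 0.015,"dz": 0,"wx": 0,"wy": 0,"wz": 0},
  {"dx": 0.0003,"dy": 0.018,"dz": 0,"wx": 0,"wy": 0,"wz": 0},
  {"dx": 0.0003,"dy": 0.018,"dz": 0,"wx": 0,"wy": 0,"wz": 0},
])

```text
clock: 20.95
tool_pos: [0.4755, 0.0174, 0.3321]
eef_rot: [0.018, 0.707, -0.707, -0.019]
contact_force: [0.2, -0.5, -3.6]
opening: 0.13
```

arm_command([
  {"dx": 0,"dy": 0.001,"dz": 0,"wx": 0,"wy": 0,"wz": 0},
  {"dx": 0,"dy": 0.002,"dz": 0,"wx": 0,"wy": 0,"wz": 0},
  {"dx": 0,"dy": 0.003,"dz": 0,"wx": 0,"wy": 0,"wz": 0},
  {"dx": 0,"dy": 0.003,"dz": 0,"wx": 0,"wy": 0,"wz": 0},
  {"dx": 0,"dy": 0.003,"dz": 0,"wx": 0,"wy": 0,"wz": 0},
])

```text
clock: 21.45
tool_pos: [0.4756, 0.0174, 0.3298]
eef_rot: [0.018, 0.707, -0.707, -0.018]
contact_force: [-1.6, -0.1, 0.4]
opening: 0.129
```

```bash
python3 - <<'E'
from h import *
from plant import r
s=r.get_state();print(s["clock"],s["contact_force"],s["moment"],s["tool_pos"],rel(s,[.4757,.0174,.33],-1.623))
import pickle
c=r.get_calibration("wrist");t=r.snapshot("wrist")[:,:,::-1];cv2.imwrite("pics/w15.png",t);pickle.dump((c,s),open("w15.pkl","wb"))
E
```

```text
21.45 [-1.57408153 -0.09096707  0.40337073] [ 0.00248692  0.51555305 -0.05869074] [0.47562765 0.01740546 0.32983023] (array([-0.0001, -0.0002,  0.    ]), array([ 0.0002,  0.001 , -0.0002]))
```

View pics/w15.png

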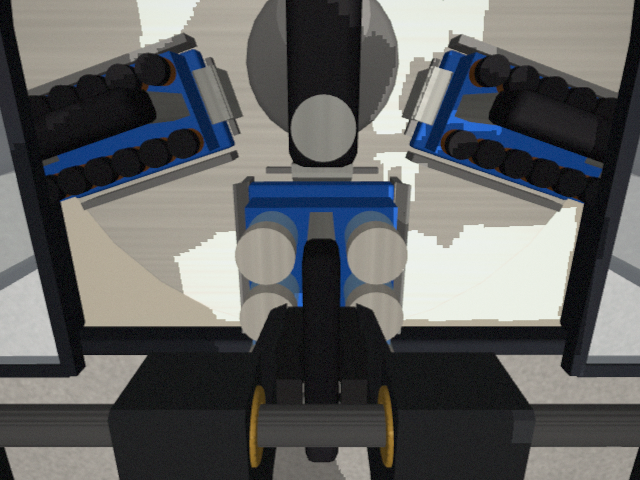

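arm_command([
  {"dx": 0.0005,"dy": 0.001,"dz": 0,"wx": 0,"wy": 0,"wz": 0},
  {"dx": 0.0007,"dy": 0.002,"dz": 0,"wx": 0,"wy": 0,"wz": 0},
  {"dx": 0.0007,"dy": 0.004,"dz": 0,"wx": 0,"wy": 0,"wz": 0},
  {"dx": 0.0007,"dy": 0.005,"dz": 0,"wx": 0,"wy": 0,"wz": 0},
  {"dx": 0.0007,"dy": 0.005,"dz": 0,"wx": 0,"wy": 0,"wz": 0},
])

```text
clock: 22.0
tool_pos: [0.4754, 0.0173, 0.325]
eef_rot: [0.019, 0.707, -0.707, -0.018]
contact_force: [-1.4, 0.4, 5.1]
opening: 0.131
```

```bash
python3 - <<'E'
from h import *
from plant import r
s=r.get_state();print(s["clock"],s["contact_force"],s["moment"],s["tool_pos"],rel(s,[.4757,.0174,.3075],-1.623))
E
```

```text
22.0 [-1.38150038  0.39913508  5.13590255] [-0.02106559  0.36180795 -0.03050437] [0.47542176 0.01732645 0.32497861] (array([-0.0002,  0.0175, -0.0001]), array([ 0.0002,  0.0008, -0.002 ]))
```

arm_command([
  {"dx": 0,"dy": 0.002,"dz": 0,"wx": 0,"wy": 0,"wz": 0},
  {"dx": 0,"dy": 0.004,"dz": 0,"wx": 0,"wy": 0,"wz": 0},
  {"dx": 0,"dy": 0.006,"dz": 0,"wx": 0,"wy": 0,"wz": 0},
  {"dx": 0,"dy": 0.007,"dz": 0,"wx": 0,"wy": 0,"wz": 0},
  {"dx": 0,"dy": 0.007,"dz": 0,"wx": 0,"wy": 0,"wz": 0},
])

```text
clock: 22.5
tool_pos: [0.4751, 0.0175, 0.3174]
eef_rot: [-0.018, -0.707, 0.707, 0.018]
contact_force: [-0.2, -0.0, 0.5]
opening: 0.129
```

```bash
python3 - <<'E'
from h import *
from plant import r
s=r.get_state();print(s["clock"],s["contact_force"],s["moment"],s["tool_pos"],rel(s,[.4757,.0174,.3075],-1.623))
import pickle
c=r.get_calibration("wrist");t=r.snapshot("wrist")[:,:,::-1];cv2.imwrite("pics/w16.png",t);pickle.dump((c,s),open("w16.pkl","wb"))
E
```

```text
22.5 [-0.2003836  -0.04402259  0.45359082] [-0.02336881  0.14765179 -0.05203999] [0.47507763 0.01749512 0.31740493] (array([-0.0006,  0.0099,  0.0001]), array([-0.0002,  0.0011,  0.    ]))
```

View pics/w16.png

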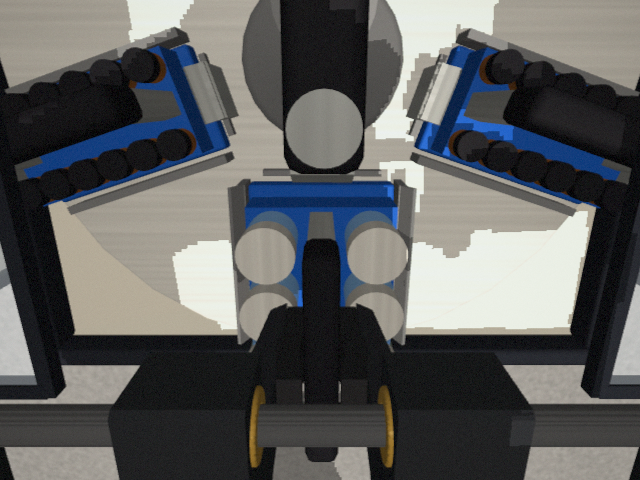

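arm_command([
  {"dx": 0,"dy": 0.003,"dz": 0,"wx": 0,"wy": 0,"wz": 0},
  {"dx": 0,"dy": 0.006,"dz": 0,"wx": 0,"wy": 0,"wz": 0},
  {"dx": 0,"dy": 0.008,"dz": 0,"wx": 0,"wy": 0,"wz": 0},
  {"dx": 0,"dy": 0.01,"dz": 0,"wx": 0,"wy": 0,"wz": 0},
  {"dx": 0,"dy": 0.01,"dz": 0,"wx": 0,"wy": 0,"wz": 0},
])

```text
clock: 23.05
tool_pos: [0.4746, 0.0176, 0.3074]
eef_rot: [0.018, 0.707, -0.707, -0.019]
contact_force: [-1.2, 0.4, -1.0]
opening: 0.128
```

```bash
python3 - <<'E'
from h import *
from plant import r
s=r.get_state();print(s["clock"],s["contact_force"],s["moment"],s["tool_pos"],rel(s,[.4757,.0174,.3075],-1.623))
E
```

```text
23.05 [-1.19461879  0.43598359 -1.02156023] [ 0.11937565  0.3203215  -0.0720608 ] [0.47457872 0.01764913 0.30742885] (array([-0.0011, -0.0001,  0.0002]), array([0.0009, 0.0013, 0.0017]))
```

Near the floor; press on a few mm until the force builds.

arm_command([
  {"dx": 0,"dy": 0.001,"dz": 0,"wx": 0,"wy": 0,"wz": 0},
  {"dx": 0,"dy": 0.002,"dz": 0,"wx": 0,"wy": 0,"wz": 0},
  {"dx": 0,"dy": 0.003,"dz": 0,"wx": 0,"wy": 0,"wz": 0},
  {"dx": 0,"dy": 0.003,"dz": 0,"wx": 0,"wy": 0,"wz": 0},
  {"dx": 0,"dy": 0.003,"dz": 0,"wx": 0,"wy": 0,"wz": 0},
])

```text
clock: 23.55
tool_pos: [0.4742, 0.0169, 0.3072]
eef_rot: [0.019, 0.708, -0.706, -0.018]
contact_force: [-8.3, 1.4, 33.2]
opening: 0.127
```

```bash
python3 - <<'E'
from h import *
from plant import r
s=r.get_state();print(s["clock"],s["contact_force"],s["moment"],s["tool_pos"],rel(s,[.4757,.0174,.3075],-1.623))
import pickle
c=r.get_calibration("wrist");t=r.snapshot("wrist")[:,:,::-1];cv2.imwrite("pics/w17.png",t);pickle.dump((c,s),open("w17.pkl","wb"))
E
```

```text
23.55 [-8.33826872  1.39347531 33.19511182] [0.34102426 1.7725356  0.10028932] [0.47416712 0.01693023 0.30722739] (array([-0.0015, -0.0003, -0.0005]), array([ 0.0037,  0.    , -0.0011]))
```

View pics/w17.png

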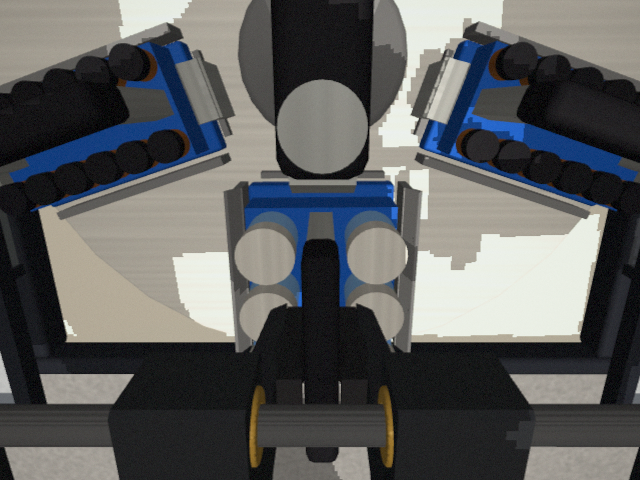

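arm_command([
  {"dx": -0.0005,"dy": -0.002,"dz": 0,"wx": 0,"wy": 0,"wz": 0},
  {"dx": -0.0005,"dy": -0.003,"dz": 0,"wx": 0,"wy": 0,"wz": 0},
  {"dx": -0.0005,"dy": -0.003,"dz": 0,"wx": 0,"wy": 0,"wz": 0},
  {"dx": -0.0005,"dy": -0.003,"dz": 0,"wx": 0,"wy": 0,"wz": 0},
  {"dx": -0.0005,"dy": -0.003,"dz": 0,"wx": 0,"wy": 0,"wz": 0},
])

```text
clock: 24.1
tool_pos: [0.4756, 0.0176, 0.3074]
eef_rot: [0.018, 0.707, -0.707, -0.018]
contact_force: [-0.9, 1.0, -1.7]
opening: 0.135
```

arm_command([
  {"dx": 0,"dy": 0,"dz": 0,"wx": 0,"wy": 0,"wz": 0},
  {"dx": 0,"dy": 0,"dz": 0,"wx": 0,"wy": 0,"wz": 0},
  {"dx": 0,"dy": 0,"dz": 0,"wx": 0,"wy": 0,"wz": 0},
  {"dx": 0,"dy": 0,"dz": 0,"wx": 0,"wy": 0,"wz": 0},
  {"dx": 0,"dy": 0,"dz": 0,"wx": 0,"wy": 0,"wz": 0},
], claw=0)

```text
clock: 24.6
tool_pos: [0.4755, 0.0174, 0.3077]
eef_rot: [0.018, 0.707, -0.707, -0.018]
contact_force: [0.1, 0.1, 0.3]
opening: 0.498
```

```bash
python3 - <<'E'
from h import *
from plant import r
s=r.get_state();print(s["clock"],s["contact_force"],s["moment"],s["tool_pos"],s["opening"])
E
```

```text
24.6 [0.05146277 0.12666449 0.27381162] [ 0.00429704  0.13459915 -0.07438525] [0.47550072 0.01742846 0.30771287] 0.49798267024014253
```

Released. Retreat straight up, then forward to view the bay as before.

arm_command([
  {"dx": 0,"dy": -0.03,"dz": 0,"wx": 0,"wy": 0,"wz": 0},
  {"dx": 0,"dy": -0.07,"dz": 0,"wx": 0,"wy": 0,"wz": 0},
  {"dx": 0,"dy": -0.115,"dz": 0,"wx": 0,"wy": 0,"wz": 0},
  {"dx": 0,"dy": -0.16,"dz": 0,"wx": 0,"wy": 0,"wz": 0},
  {"dx": 0,"dy": -0.2,"dz": 0,"wx": 0,"wy": 0,"wz": 0},
])

```text
clock: 25.1
tool_pos: [0.4751, 0.0172, 0.5098]
eef_rot: [-0.019, -0.707, 0.707, 0.018]
contact_force: [0.3, 0.5, -0.5]
opening: 0.499
```

arm_command([
  {"dx": 0.02,"dy": -0.012,"dz": 0,"wx": 0,"wy": 0,"wz": 0},
  {"dx": 0.045,"dy": -0.012,"dz": 0,"wx": 0,"wy": 0,"wz": 0},
  {"dx": 0.045,"dy": -0.012,"dz": 0,"wx": 0,"wy": 0,"wz": 0},
  {"dx": 0.045,"dy": -0.012,"dz": 0,"wx": 0,"wy": 0,"wz": 0},
  {"dx": 0.045,"dy": -0.012,"dz": 0,"wx": 0,"wy": 0,"wz": 0},
])

```text
clock: 25.6
tool_pos: [0.4312, 0.0199, 0.5196]
eef_rot: [-0.018, -0.707, 0.707, 0.018]
contact_force: [0.2, -0.7, -0.0]
opening: 0.499
```

```bash
python3 - <<'E'
from h import *
from plant import r
s=r.get_state();print(s["clock"],s["contact_force"],s["tool_pos"])
import pickle
c=r.get_calibration("wrist");t=r.snapshot("wrist")[:,:,::-1];cv2.imwrite("pics/w18.png",t);pickle.dump((c,s),open("w18.pkl","wb"))
cv2.imwrite("pics/w18z.png",cv2.resize(t[0:230,190:450],None,fx=2.6,fy=2.6,interpolation=cv2.INTER_CUBIC))
t=r.snapshot("side");cv2.imwrite("pics/side18.png",cv2.resize(t[170:390,190:470,::-1],None,fx=2.7,fy=2.7,interpolation=cv2.INTER_CUBIC))
E
```

```text
25.6 [ 0.24278469 -0.66475896 -0.02579231] [0.43118351 0.0199439  0.5195858 ]
```

View pics/w18z.png

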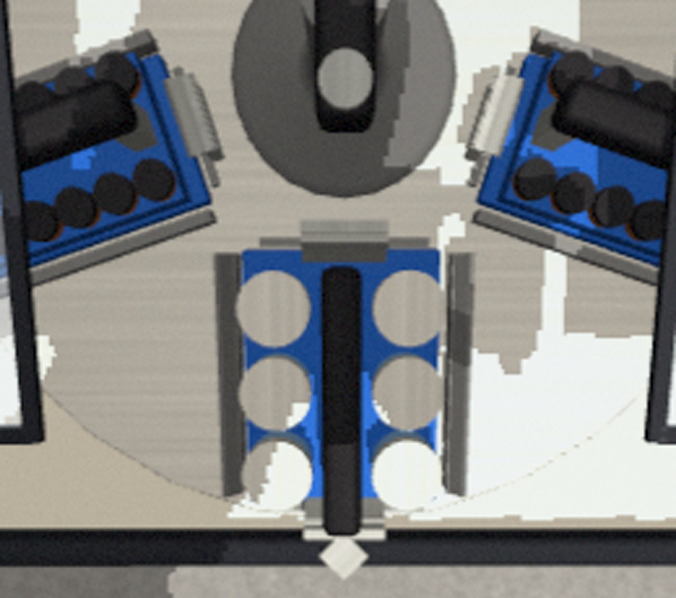

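View pics/side18.png

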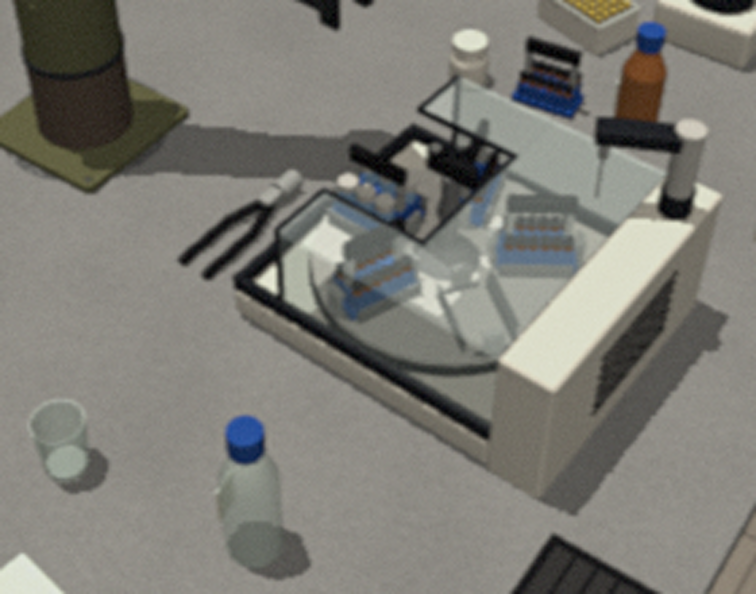

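```bash
python3 - <<'E'
import cv2,numpy as np
a=cv2.imread("pics/w8.png");b=cv2.imread("pics/w18.png")
f=lambda t,y0,y1:cv2.resize(t[y0:y1,280:360],None,fx=5,fy=5,interpolation=cv2.INTER_NEAREST)
A=np.vstack([f(a,75,110),f(a,175,222)]);B=np.vstack([f(b,75,110),f(b,175,222)])
cv2.imwrite("pics/cmp.png",np.hstack([A,B]))
E
```

```text
(no output)
```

View pics/cmp.png

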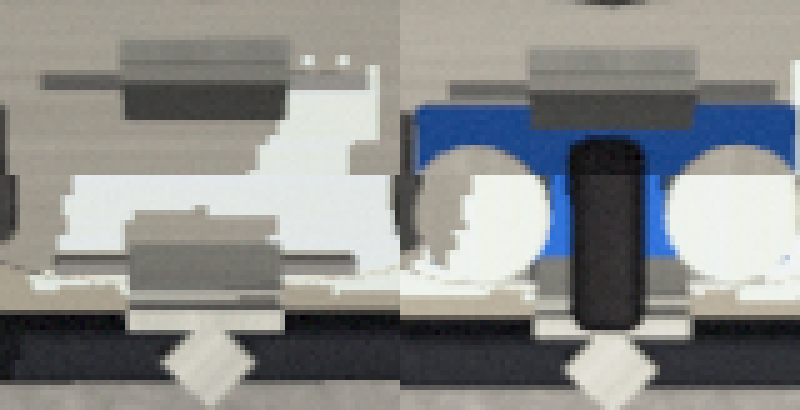

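```bash
python3 - <<'E'
from plant import r
print(r.finish_job())
s=r.get_state();print(s["clock"])
E
```

```text
the job is handed in; nothing more can be done
None
the job is handed in; nothing more can be done
```

The rack of six large vials is in the wide bay at the loading point, pressed home and released. I handed the job in at about 26 s on the robot's clock, and no verdict was reported.

- **Turning the carousel:** The first turn, by about 1.7 rad, slipped in the grip and stopped about 0.09 rad (about 10 mm) short. I gripped the handle again with more force and turned the rest. The wrist pictures then showed the bay in line with the index mark to about 1 mm.
- **Loading the rack:** I gripped the rack by its handle, lifted it over the hood and lowered it through the cut-out. It met the catches about 22 mm above the floor and went down with about 9 N, then I pressed it onto the floor with about 37 N.
- **Last checks:** The comparison pictures show both catches back at their rest positions with the inner nose over the foot. The rack handle is in line with the mark, and the gripper is clear with no contact force. I moved no bystander on purpose. The bottles, jar, small rack and beaker look unmoved in the last side picture, but I did not measure them.
- **Disagreement:** Assuming the text's wall heights, one wrist view put the bay about 6 mm further back than the hub position did. A second view settled it to within 1 mm of the hub position.

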